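# Load a cell into a split housing and hold the halves shut on their dowels

### The arm

A 6-joint arm with a two-finger parallel gripper is mounted at the origin on the work surface; the furniture and walls round the work are solid. World frame = base frame: x ahead of the robot, y to its left, z up, the work surface at z = 0. Lengths are in m, angles in rad, forces in N, time in s.
With the tool pointing down it reaches from about 0.25 to 0.775 m from the base axis. Payload 8.9 kg.
Tool frame: the origin (TCP) lies at the very end of the fingers, on their centre line; the grasp point (between the pads) lies 19 mm behind it; z points along the fingers, y is the line along which they close (so a half turn about z gives the same grasp; the last joint's range is limited). The gripper opens to 85 mm and grips with 20 to 120 N. Pads are 22 mm wide; open, the fingers measure 114 mm over their backs; the gripper's body (76 mm by 85 mm) begins 54 mm behind the grasp point. The pads swing forward as they close: fully open they stand 13 mm farther back than shut.
Start: joints at [1.158, 0.291, -0.153, 1.127, 0, 1.431], TCP at [0.142, 0.505, 0.231] pointing down, gripper open.
Joint ranges: [-2.52, 2.52], [-0.91, 1.74], [-1.3, 1.37], [-1.96, 2.02], [-1.52, 1.47], [-3.14, 3.14]. Speed limits (rad/s): [2.22, 2.22, 2.79, 3.14, 3.14, 3.14].

### API

Orientations are given as a unit quaternion [w, x, y, z].
In Python, from cell import r, read_camera, workorder gives the robot as it stands.
- The arm moves only by the tool play_rows, never from a script. Its argument "steps" is a list of rows, each an object with "gripper": the opening, from 0 (shut) to 1 (fully open); "slide": the shift along the tool's x, y, z in units of 25 mm (1.0 is 25 mm), a list of three; "spin": the turn about the tool's z in units of 5 degrees (1.0 is 5 degrees). A call has 1 to 20 rows; each row is the pose to reach, as a shift and turn from the pose commanded when the call began, along the tool's axes at that moment; what a row does not reach only later rows make up. A row lasts 1/8 s, in which the tool goes at most 62.5 mm and 10.7 degrees, less where a joint would pass 70% of its speed; a pose out of reach is approached as far as the arm can. A call with a gripper value outside its range is refused whole. The fingers move at their own pace and stop on an object; the grip force is fixed at half the most. Time passes only in rows, so rows that repeat a pose let the fingers close. It gives the time, the measured TCP pose, the force, the opening and the grip force at its end, in the units of the state.
- r.sense(): the state, without advancing time (a new reading comes with each control period).
- read_camera(name): name is "side" or "top" or "wrist"; returns a dict with "frame" (420x560x3 uint8, red, green, blue), "fx", "fy", "cx", "cy" (pixels), "R" (3x3) and "t" (3): a world point X has camera coordinates R X + t. Camera axes: x right, y down, z forward; pixel columns grow to the right and rows downward; lengths in m; the calibration is good to about 2 mm. A picture is of the moment at which its call begins. There is no depth.
- workorder.finish_job(): hands the job in; it is judged then, once.
The state is a dict: "time": time; "q": joint angles; "qd": joint speeds; "joint_efforts": joint torques, N m; "position": TCP position; "eef_rot": TCP orientation; "force": force on the tool from outside, world axes, zero at the start; "moment": the same for the moment, N m; "finger_gap": finger opening in m; "finger_force": force on a finger pad.
Only numpy, scipy, OpenCV 4.12 (cv2) and the standard library are available. Lean on these libraries where they do the work, as an engineer would, in place of code of your own. Each camera call takes 0.05 s, during which the arm holds its last target. There are 200 camera calls.

### The job

Take the green battery cell from the orange sloping rest and stand it upright, white end up, in the round cup of the metal lower housing half, and let go of it. Then fit the blue upper half over it so that both dowels come up through their matching holes (large dowel in the large hole), press it fully home against the spring under the cell, and finish while still holding the two halves pressed flush together with the gripper. Leave the vial, the multimeter and the orange disc where they are.

Things in the scene. Friction and masses are not known exactly. Their poses are not given: they have to be found in the camera images.
- lower_half: Aluminium lower housing half, 120 x 56 x 38 mm (x, y, z), on a dark foot 156 x 62 x 8 mm, fixed. Origin: centre of the underside; x runs along its length, away from the robot within 0.3 rad. Steel dowels stand 14 mm above its top face: a large one (12 mm) at x = -45 mm, a small one (8 mm) at x = +45 mm, y = 0; their upper 5 mm taper in by 2.5 mm of radius.
- cup_mouth (a point): Centre of the mouth of the round cup in the lower half's top face, 38 mm above its origin, same axes. Straight bore of 20.5 mm; its floor is a brass spring pad, 22 mm below the mouth when free.
- spring_pad (a joint): Travel of the spring pad in m, down positive: 0 free, 0.007 at its stop, 0.005 with the housing shut on the cell. It pushes back with 5 N at 0 and 12 N at 0.005, so the upper half laid loosely on stays 5 mm open; once shut, the faces meet hard.
- upper_half: Blue upper half, loose, 0.25 kg. Origin: centre of the flat underside on which it lies. Flange 120 x 56 x 16 mm, through holes at x = -45 mm (14.5 mm) and x = +45 mm (10.5 mm), y = 0; its x goes along the lower half's x. Mid tower 44 x 44 mm to z = 40 mm (yellow dot on top): grip across its y faces above the flange. Hollow below: 32 mm square, 23 mm deep, takes the cell's top.
- cell_rest: Orange rest, fixed, foot 85 x 60 x 8 mm. Origin: centre of the underside. An open V trough, 22 mm long with a stop at its low end, carries the cell's lower half and climbs steeply, 55 degrees above level, toward the rest's own -x axis (toward the robot within 0.3 rad); the trough's walls stay below the cell's axis.
- cell: Green battery cell with a white end, 50 mm long, 16.5 mm diameter to the touch (15 mm to the eye), 23 g. Its own +y points along it to the white end. At the start it lies in the trough, white end up and toward the rest's -x, 55 degrees above level, white half free. Origin: 7 mm below mid axis along its own z.
- cell_mid (a point): Middle of the cell's axis (25 mm from either end).
- cell_white_end (a point): Centre of the cell's white end face.
- vial: White sample vial with a blue cap, 27 mm diameter, 60 mm tall, standing; origin: centre of its underside. Leave alone.
- meter: Yellow and black multimeter lying flat, 173 x 86 x 46 mm, long along its x; origin: centre of its underside. Leave alone.
- disc: Orange check source disc, 25 mm diameter, 6 mm thick, lying flat; origin: centre of its underside. Leave alone.
Things that resemble listed ones, but are neither listed nor needed, are in the scene too. There is more than one size of the lower_half; the one meant has the size given above.

How it is judged:
By the outcome, as a careful person would: the job done as asked, in the order asked, and still so for the second after the job is handed in, while the arm keeps its last pose, push and grip.
It also fails if it takes over 67 s, if anything falls off the work surface, if the arm or the gripper's body presses on something with over 40 N, if the wrist force passes 120 N, or if a joint passes its speed limit or range.

## Working session

There is one attempt and no reset: what is moved stays moved. The work goes in short steps, Python scripts to look and compute and a tool call to move; the robot and the scene stay as the last step left them, time stands still between calls to the robot, and variables do not carry over. Pictures are saved under pics/ and viewed, at most 10 in all, crops included, and the job is handed in when it is done.

Besides the shell and the picture viewer there is one more tool, called as name(argument=value, ...) on one line, values as JSON. play_rows: Moves the arm, as the interface text tells. Its arguments: {"type":"object","properties":{"steps":{"type":"array"}},"required":["steps"]}

```bash
ls; mkdir -p pics; cat > h.py <<'E'
import numpy as np,cv2
from cell import r,read_camera,workorder
def grab(n,f):
    c=read_camera(n); cv2.imwrite('pics/'+f,c['frame'][:,:,::-1]); return c
def ray(c,u,v):
    R=np.array(c['R']);t=np.array(c['t'])
    return -R.T@t, R.T@np.array([(u-c['cx'])/c['fx'],(v-c['cy'])/c['fy'],1])
def onz(c,u,v,z):
    o,d=ray(c,u,v); return o+d*(z-o[2])/d[2]
def proj(c,X):
    p=np.array(c['R'])@np.array(X)+np.array(c['t']); return c['fx']*p[0]/p[2]+c['cx'],c['fy']*p[1]/p[2]+c['cy']
def tri(c1,p1,c2,p2):
    o1,d1=ray(c1,*p1);o2,d2=ray(c2,*p2)
    s=np.linalg.lstsq(np.c_[d1,-d2],o2-o1,rcond=None)[0]
    a=o1+s[0]*d1;b=o2+s[1]*d2
    return (a+b)/2,np.linalg.norm(a-b)
E
python3 - <<'E'
from h import *
import pickle
C={}
for n in ['side','top']:
    C[n]=grab(n,n+'0.png'); print(n,C[n]['fx'],C[n]['cx'],np.round(ray(C[n],280,210),3))
pickle.dump(C,open('c0.pkl','wb'))
s=r.sense();print(s)
E
```

```text
pics
side 433.7679039525597 283.88259664069574 [[ 1.154  0.098  0.524]
 [-0.805 -0.315 -0.503]]
top 436.1877596764472 278.73168073181637 [[ 0.309 -0.179  1.026]
 [ 0.157 -0.002 -0.988]]
{'time': 0.1, 'q': array([ 1.15770245e+00,  2.91206774e-01, -1.54023525e-01,  1.12671975e+00,
        2.77725486e-05,  1.43147598e+00]), 'qd': array([ 0.00100534, -0.00104463,  0.00199634,  0.00012845,  0.00206707,
        0.00059733]), 'joint_efforts': array([ 5.54539020e-04, -5.37981462e+01,  3.31918287e+01,  9.29105590e-03,
       -2.36497553e-04,  7.66499653e-06]), 'position': array([0.1417841 , 0.5050922 , 0.23080886]), 'eef_rot': array([-1.70674578e-04,  1.36459656e-01,  9.90645461e-01, -5.51208271e-04]), 'force': array([-0.12777001,  0.73789978,  0.76509746]), 'moment': array([ 0.02542428, -0.00541649, -0.00570632]), 'finger_force': 0.0, 'finger_gap': 0.08542565549996922}
```

View pics/side0.png

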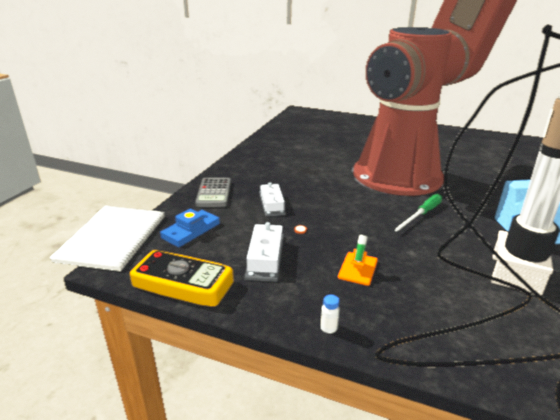

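View pics/top0.png

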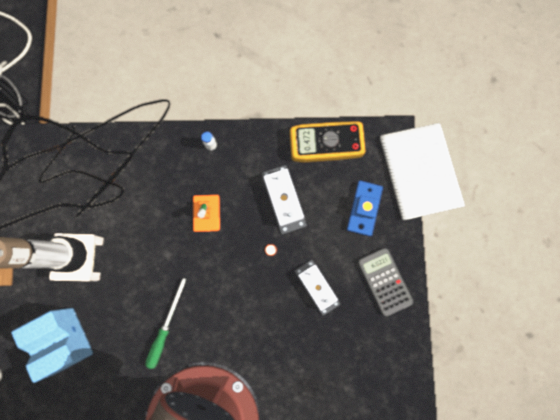

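Side view: the real lower half is at about (265,250), a smaller decoy at (272,198), the upper half at (190,227), and the cell in its rest at (361,255). The top view shows them at (284,199), (318,287), (366,207) and (206,212). A tall white and black stand at top (75,257) may obstruct the sweep.

```bash
python3 - <<'E'
from h import *
import pickle
C=pickle.load(open('c0.pkl','rb'));S,T=C['side'],C['top']
grab('wrist','w0.png')
print('stand base',onz(T,75,257,0.02),onz(S,523,262,0.02),'band',tri(S,(530,240),T,(58,256)))
b=onz(T,75,257,0.02)
for z in np.arange(0.05,0.6,.05): print(round(z,2),np.round(proj(S,[b[0],b[1],z])),np.round(proj(T,[b[0],b[1],z])))
def comps(c,lo,hi,name,mn=25):
    h=cv2.cvtColor(c['frame'],cv2.COLOR_RGB2HSV); m=cv2.inRange(h,lo,hi)
    n,l,st,ce=cv2.connectedComponentsWithStats(m)
    for i in range(1,n):
        if st[i,4]>=mn:
            ys,xs=np.where(l==i); bx=cv2.minAreaRect(np.c_[xs,ys].astype(np.float32))
            print(name,st[i].tolist(),np.round(ce[i],1),np.round(cv2.boxPoints(bx)).tolist())
for n,c in C.items():
    comps(c,(100,150,60),(125,255,255),n+' blue')
    comps(c,(22,120,150),(32,255,255),n+' yel',8)
    comps(c,(45,120,60),(80,255,255),n+' green',8)
    comps(c,(6,180,150),(18,255,255),n+' orange')
    comps(c,(0,0,170),(180,40,255),n+' white')
E
```

```text
stand base [0.36946476 0.29254706 0.02      ] [0.35300278 0.29224453 0.02      ] band (array([0.3686586 , 0.29261999, 0.08298688]), np.float64(0.012936009091134258))
0.05 [529. 254.] [ 69. 256.]
0.1 [537. 232.] [ 57. 255.]
0.15 [546. 208.] [ 45. 254.]
0.2 [555. 182.] [ 31. 252.]
0.25 [565. 155.] [ 15. 250.]
0.3 [576. 126.] [ -3. 248.]
0.35 [587.  94.] [-24. 246.]
0.4 [600.  60.] [-48. 244.]
0.45 [613.  23.] [-76. 241.]
0.5 [628. -17.] [-109.  237.]
0.55 [644. -60.] [-149.  233.]
side blue [161, 209, 58, 38, 1146] [188.6 227.1] [[156.0, 227.0], [207.0, 198.0], [221.0, 223.0], [170.0, 251.0]]
side blue [324, 295, 15, 14, 162] [331.2 301.1] [[324.0, 295.0], [338.0, 295.0], [338.0, 308.0], [324.0, 308.0]]
side yel [185, 213, 9, 4, 28] [189.  214.5] [[185.0, 216.0], [185.0, 213.0], [193.0, 213.0], [193.0, 216.0]]
side yel [130, 251, 103, 55, 1786] [183.3 286.8] [[127.0, 289.0], [135.0, 247.0], [235.0, 268.0], [226.0, 309.0]]
side yel [340, 253, 29, 29, 314] [351. 270.] [[339.0, 275.0], [345.0, 251.0], [373.0, 258.0], [367.0, 282.0]]
side yel [366, 257, 9, 8, 57] [369.9 260.6] [[366.0, 257
[... 4947 characters left out ...]
.0, 263.0], [9.0, 263.0]]
top white [363, 253, 29, 21, 325] [376.8 263.3] [[362.0, 264.0], [387.0, 252.0], [392.0, 263.0], [367.0, 275.0]]
top white [299, 265, 39, 48, 891] [318.2 287.9] [[298.0, 275.0], [315.0, 263.0], [340.0, 303.0], [322.0, 314.0]]
top white [371, 268, 24, 14, 90] [382.5 274.2] [[370.0, 278.0], [394.0, 267.0], [395.0, 271.0], [372.0, 282.0]]
top white [373, 273, 25, 15, 98] [385.3 280.1] [[372.0, 284.0], [396.0, 272.0], [398.0, 276.0], [374.0, 288.0]]
top white [163, 279, 22, 52, 205] [173.6 305.1] [[162.0, 329.0], [181.0, 278.0], [185.0, 280.0], [166.0, 331.0]]
top white [232, 381, 11, 12, 93] [237.3 386.4] [[230.0, 386.0], [238.0, 380.0], [244.0, 386.0], [238.0, 394.0]]
```

View pics/w0.png

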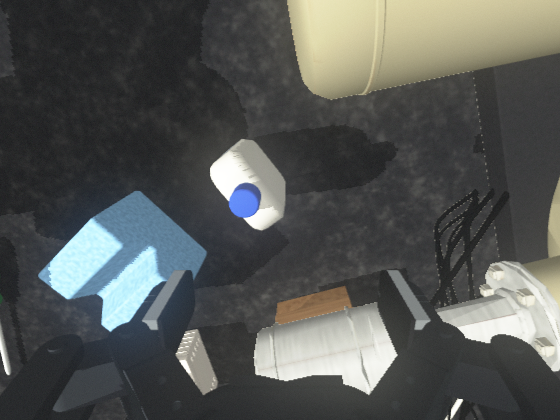

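```bash
python3 - <<'E'
from h import *
W=read_camera('wrist')
print(np.round(ray(W,280,210),3), W['fx'])
for z in (0,.02,.05,.1,.15,.2,.25,.3): print(z,np.round(proj(W,[.369,.2925,z])))
for uv in [(330,335),(245,200),(120,260),(330,90),(520,310),(315,300)]: print(uv,[np.round(onz(W,*uv,z),2).tolist() for z in (0,.1,.2)])
E
python3 -c "
import cv2
a=cv2.imread('pics/side0.png')[40:310,440:560];b=cv2.imread('pics/top0.png')[200:320,0:140]
a=cv2.resize(a,None,fx=2.2,fy=2.2);b=cv2.resize(b,None,fx=3.5,fy=3.5)
import numpy as np
o=np.zeros((594,800,3),np.uint8);o[:594,:264]=a[:594];o[:420,290:780]=b;cv2.imwrite('pics/st.png',o)"
```

```text
[[ 0.062  0.527  0.374]
 [ 0.315 -0.108 -0.943]] 322.9133022806468
0 [188. 357.]
0.02 [184. 368.]
0.05 [177. 387.]
0.1 [163. 423.]
0.15 [145. 470.]
0.2 [121. 533.]
0.25 [ 88. 622.]
0.3 [ 37. 756.]
(330, 335) [[0.39, 0.5, 0.0], [0.3, 0.51, 0.1], [0.21, 0.51, 0.2]]
(245, 200) [[0.16, 0.45, 0.0], [0.14, 0.47, 0.1], [0.11, 0.49, 0.2]]
(120, 260) [[0.2, 0.27, -0.0], [0.16, 0.34, 0.1], [0.12, 0.41, 0.2]]
(330, 90) [[0.07, 0.58, 0.0], [0.07, 0.56, 0.1], [0.07, 0.55, 0.2]]
(520, 310) [[0.42, 0.76, 0.0], [0.32, 0.7, 0.1], [0.23, 0.64, 0.2]]
(315, 300) [[0.32, 0.49, 0.0], [0.25, 0.5, 0.1], [0.18, 0.51, 0.2]]
```

View pics/st.png

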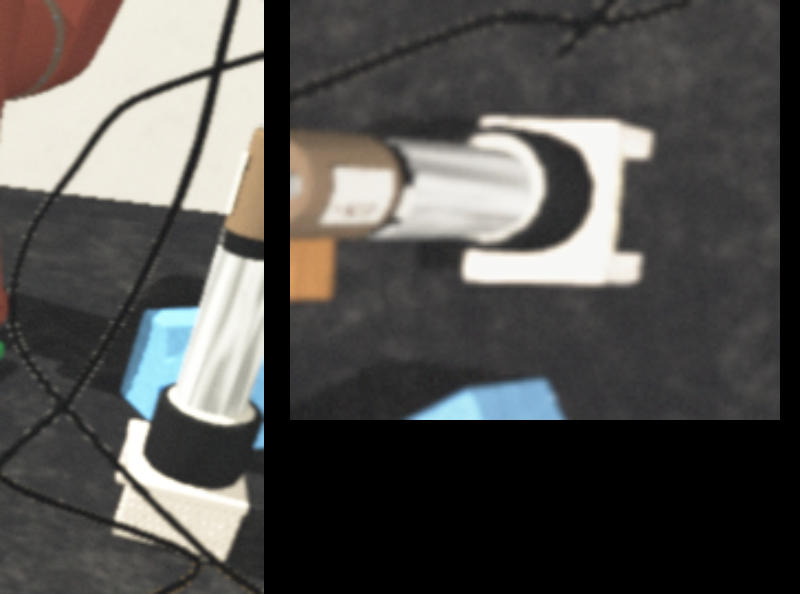

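The crop shows a column rising from a white holder. The silver/brown joint is at about side (551,150) and top (31,254), so I'll triangulate its lean and height.

```bash
python3 - <<'E'
from h import *
import pickle
C=pickle.load(open('c0.pkl','rb'));S,T=C['side'],C['top']
W=read_camera('wrist')
p,e=tri(S,(551,150),T,(31,254));print('joint',p,e,proj(W,p))
p,e=tri(S,(537,222),T,(67,254));print('base of silver',p,e,proj(W,p))
# lower half
for z in (0.038,):
  for uv in [(262,174),(287,165),(304,218),(280,226),(284.5,197)]: print('low',np.round(onz(T,*uv,z),4))
print('cell white',tri(S,(361.8,239.1),T,(201.2,212.8)))
print('dot',tri(S,(189,214.5),T,(367.1,205.8)),onz(T,367.1,205.8,.04))
E
```

```text
joint [0.36273421 0.26810379 0.25085044] 0.009129931967502726 (np.float64(52.29602588725086), np.float64(624.2281817427688))
base of silver [0.37053254 0.27727314 0.11523695] 0.022150712376829515 (np.float64(145.8776699826376), np.float64(439.6922819646749))
low [ 0.5516 -0.141   0.038 ]
low [ 0.5718 -0.1996  0.038 ]
low [ 0.4462 -0.2355  0.038 ]
low [ 0.429  -0.1802  0.038 ]
low [ 0.496 -0.192  0.038]
cell white (array([ 0.45937961, -0.00540373,  0.06372495]), np.float64(0.0010349951186537174))
dot (array([ 0.47127593, -0.38094364,  0.03926644]), np.float64(0.0003057072410837425)) [ 0.47108291 -0.38065322  0.04      ]
```

play_rows(steps=[{"gripper": 1,"slide": [-0.6,-2.2,0],"spin": 0},{"gripper": 1,"slide": [-1.2,-4.4,0],"spin": 0},{"gripper": 1,"slide": [-1.8,-6.5,0],"spin": 0},{"gripper": 1,"slide": [-2.35,-8.7,0],"spin": 0},{"gripper": 1,"slide": [-4,-10,0],"spin": -0.5},{"gripper": 1,"slide": [-5.6,-11.4,0],"spin": -1},{"gripper": 1,"slide": [-7.2,-12.7,0],"spin": -1.5},{"gripper": 1,"slide": [-8.8,-14.1,0],"spin": -2},{"gripper": 1,"slide": [-10.5,-15.4,0],"spin": -2.5},{"gripper": 1,"slide": [-12.1,-16.8,0],"spin": -3.13},{"gripper": 1,"slide": [-14,-16.85,0.6],"spin": -3.13},{"gripper": 1,"slide": [-15.4,-16.9,1.2],"spin": -3.13},{"gripper": 1,"slide": [-15.4,-16.9,1.2],"spin": -3.13}])

```text
time: 1.88
position: [0.3993, -0.0061, 0.2002]
eef_rot: [-0.001, 0.001, 1.0, 0.0]
force: [-0.5, 0.4, 0.9]
finger_gap: 0.0854
finger_force: 0.0
```

```bash
python3 - <<'E'
from h import *
import pickle
W=grab('wrist','w1.png'); pickle.dump(W,open('w1.pkl','wb')); print(np.round(ray(W,280,210),3))
print(np.round([proj(W,[.459,-.0054,.0637]),proj(W,[.496,-.192,.038])]))
E
```

```text
[[ 0.317 -0.007  0.343]
 [ 0.331 -0.018 -0.944]]
[[287. 253.]
 [113. 274.]]
```

View pics/w1.png

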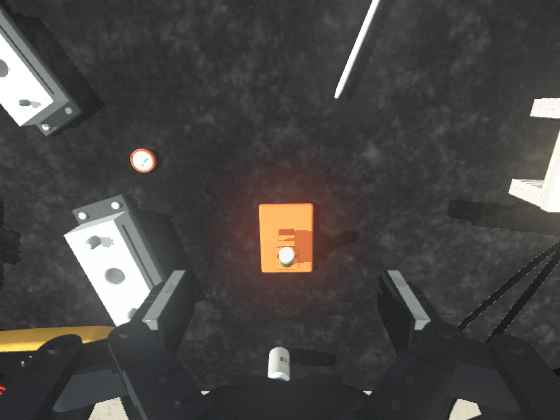

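Wrist: cell's white end at (286,255), nearly end-on, and the rest's foot spans (259–313, 204–273) almost axis-aligned. The real lower half at (115,275) has its large dowel at about (97,242), the robot-side end.

```bash
python3 - <<'E'
from h import *
import pickle
W=pickle.load(open('w1.pkl','rb'));C=pickle.load(open('c0.pkl','rb'));S,T=C['side'],C['top']
h=cv2.cvtColor(W['frame'],cv2.COLOR_RGB2HSV)
m=cv2.inRange(h,(3,150,80),(22,255,255)); m[:180]=0;m[300:]=0;m[:,:200]=0
ys,xs=np.where(m); b=cv2.boxPoints(cv2.minAreaRect(np.c_[xs,ys].astype(np.float32)))
for p in b: print('rest corner',p,np.round(onz(W,*p,.008),4))
m=cv2.inRange(h,(0,0,140),(180,70,255)); m[:235]=0;m[275:]=0;m[:,:270]=0;m[:,305:]=0
(cx,cy),rad=cv2.minEnclosingCircle(np.argwhere(m)[:,::-1].astype(np.float32));print('white',cx,cy,rad,m.sum()/255)
print(np.round(onz(W,cx,cy,.064),4))
print('tri W-S',tri(W,(cx,cy),S,(361.8,237)),'W-T',tri(W,(cx,cy),T,(201.2,212.8)))
g=cv2.inRange(cv2.cvtColor(S['frame'],cv2.COLOR_RGB2HSV),(45,120,60),(80,255,255)); print('S green',np.argwhere(g[240:270,350:370]).mean(0)+[240,350])
print('rest at top',[np.round(onz(T,*p,.008),4).tolist() for p in [(193,195),(219.5,195),(219.5,231.5),(193,231.5)]])
E
```

```text
rest corner [258.99997 272.     ] [ 0.5115 -0.0384  0.008 ]
rest corner [258.99997 203.     ] [ 0.4261 -0.0359  0.008 ]
rest corner [312.99997 203.     ] [0.4263 0.023  0.008 ]
rest corner [312.99997 272.     ] [0.5117 0.0251 0.008 ]
white 285.86065673828125 254.95901489257812 8.555885314941406 212.0
[ 0.4604 -0.0067  0.064 ]
tri W-S (array([ 0.45853605, -0.00662879,  0.06768989]), np.float64(0.00017951967964569915)) W-T (array([ 0.4582273 , -0.00627952,  0.06885747]), np.float64(0.0010073040899676489))
S green [251.70103093 359.39175258]
rest at top [[0.5112, 0.025, 0.008], [0.5099, -0.038, 0.008], [0.4227, -0.0381, 0.008], [0.424, 0.0241, 0.008]]
```

play_rows(steps=[{"gripper": 0.6,"slide": [-1.5,-0.02,1],"spin": 0},{"gripper": 0.6,"slide": [-2.53,-0.02,2.5],"spin": 0},{"gripper": 0.6,"slide": [-2.53,-0.02,4.5],"spin": 0},{"gripper": 0.6,"slide": [-2.53,-0.02,5.8],"spin": 0},{"gripper": 0.6,"slide": [-2.53,-0.02,6.32],"spin": 0},{"gripper": 0.6,"slide": [-2.53,-0.02,6.32],"spin": 0},{"gripper": 0,"slide": [-2.53,-0.02,6.32],"spin": 0},{"gripper": 0,"slide": [-2.53,-0.02,6.32],"spin": 0},{"gripper": 0,"slide": [-2.53,-0.02,6.32],"spin": 0},{"gripper": 0,"slide": [-2.53,-0.02,6.32],"spin": 0},{"gripper": 0,"slide": [-2.53,-0.02,6.32],"spin": 0}])

```text
time: 3.3
position: [0.4631, -0.0062, 0.0452]
eef_rot: [0.002, 0.0, 1.0, -0.0]
force: [-2.7, 0.7, 14.9]
finger_gap: 0.0152
finger_force: 70.0
```

play_rows(steps=[{"gripper": 0,"slide": [0,0,-0.5],"spin": 0},{"gripper": 0,"slide": [0,0,-1.2],"spin": 0},{"gripper": 0,"slide": [0,0,-2],"spin": 0},{"gripper": 0,"slide": [0,0,-2.5],"spin": 0},{"gripper": 0,"slide": [0,0,-2.5],"spin": 0}])

```text
time: 3.92
position: [0.4624, -0.0061, 0.1068]
eef_rot: [0.001, 0.0, 1.0, -0.0]
force: [-0.7, 0.1, -0.8]
finger_gap: 0.0147
finger_force: 59.3
```

```bash
python3 - <<'E'
from h import *
import pickle
s=r.sense();print(s['position'],s['finger_gap'],s['finger_force'],s['force'])
S=read_camera('side'); W=read_camera('wrist'); pickle.dump((S,W),open('c2.pkl','wb'))
u,v=map(int,proj(S,s['position'])); print(u,v)
a=cv2.resize(S['frame'][v-50:v+50,u-40:u+60,::-1],(600,600),interpolation=cv2.INTER_CUBIC)
cv2.imwrite('pics/s2.png',a)
E
```

```text
[ 0.46237686 -0.00609451  0.10681105] 0.014696314587702914 59.27906692028046 [-0.68177929  0.14183327 -0.80009425]
363 220
```

View pics/s2.png

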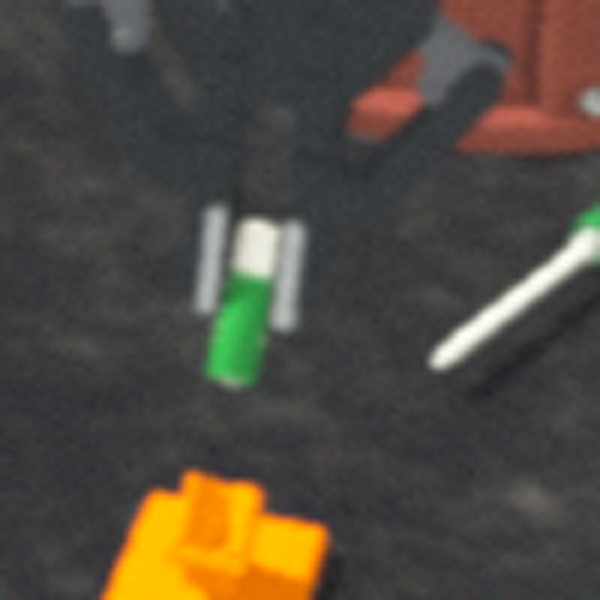

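The side crop shows the cell held between the pads, white end up and still leaning, with its bottom end at crop (232,383). Next I'll look closely at the lower half.

play_rows(steps=[{"gripper": 0,"slide": [1,-1,-2],"spin": -0.5},{"gripper": 0,"slide": [2,-3,-3.7],"spin": -1.5},{"gripper": 0,"slide": [2.9,-5,-3.7],"spin": -2.5},{"gripper": 0,"slide": [2.9,-7,-3.7],"spin": -3.4},{"gripper": 0,"slide": [2.9,-7.76,-3.7],"spin": -3.4},{"gripper": 0,"slide": [2.9,-7.76,-3.7],"spin": -3.4}])

```text
time: 4.78
position: [0.3887, -0.2004, 0.1975]
eef_rot: [-0.0, -0.146, 0.989, 0.001]
force: [-0.5, 1.4, -0.1]
finger_gap: 0.0146
finger_force: 59.2
```

```bash
python3 - <<'E'
from h import *
import pickle
W=grab('wrist','w3.png'); S=read_camera('side'); pickle.dump((W,S),open('c3.pkl','wb')); s=r.sense();print(s['position'],s['eef_rot'],s['finger_gap'])
E
```

```text
[ 0.38866611 -0.19880907  0.1976617 ] [-5.29690124e-04 -1.47310912e-01  9.89089769e-01  8.02064434e-04] 0.014942754396694383
```

View pics/w3.png

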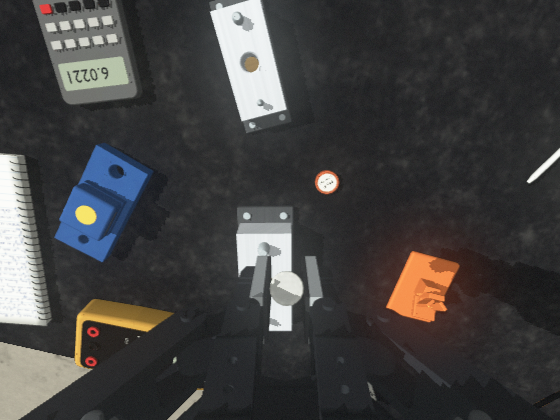

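Wrist: the lower half's top face spans columns 237–292, with its near edge at about row 235 and the large dowel at (264,247). The upper half's large hole is at (116,171), robot side, with the small hole at (82,240) and the dot at (86,215). So no flip is needed.

```bash
python3 - <<'E'
from h import *
import pickle
W,S=pickle.load(open('c3.pkl','rb'));C=pickle.load(open('c0.pkl','rb'));T=C['top'];W1=pickle.load(open('w1.pkl','rb'))
g=cv2.cvtColor(W['frame'],cv2.COLOR_RGB2GRAY).astype(int)
print('rows at col 245',g[205:245:1,245].tolist()); print('col285',g[205:245,285].tolist())
for v in (242,255,262): print(v,g[v,230:300:1].tolist())
h=cv2.cvtColor(W['frame'],cv2.COLOR_RGB2HSV)
b=cv2.inRange(h,(100,120,40),(125,255,255)); b[:140]=0;b[270:]=0;b[:,165:]=0
n,l,st,ce=cv2.connectedComponentsWithStats(b); k=1+np.argmax(st[1:,4]); b=(l==k).astype(np.uint8)
cs,hi=cv2.findContours(b,cv2.RETR_CCOMP,cv2.CHAIN_APPROX_NONE)
for c,hh in zip(cs,hi[0]):
    if len(c)>12:
        m=cv2.moments(c); a=cv2.contourArea(c)
        if hh[3]>=0 and a>0: u=(m['m10']/a,m['m01']/a); print('hole',np.round(u,1),a,np.round(onz(W,*u,.016),4),np.round(onz(W,*u,.04),4))
        else: print('outer',cv2.boxPoints(cv2.minAreaRect(c)).round().tolist(), cv2.approxPolyDP(c,4,True)[:,0].tolist())
# top view lower half: 
g2=cv2.cvtColor(T['frame'],cv2.COLOR_RGB2GRAY)[155:240,255:315]
print('T white'); m=(g2>150).astype(np.uint8); cs,_=cv2.findContours(m,cv2.RETR_EXTERNAL,cv2.CHAIN_APPROX_NONE); c=max(cs,key=cv2.contourArea); print((cv2.approxPolyDP(c,2,True)[:,0]+[255,155]).tolist())
big=np.vstack([cv2.resize(W['frame'][200:345,225:345,::-1],(480,580),interpolation=cv2.INTER_CUBIC)])
t=cv2.resize(T['frame'][160:240,258:310,::-1],(312,480),interpolation=cv2.INTER_CUBIC)
o=np.zeros((580,800,3),np.uint8);o[:,:480]=big;o[:480,484:796]=t;cv2.imwrite('pics/z3.png',o)
E
```

```text
rows at col 245 [52, 69, 87, 95, 95, 97, 97, 141, 216, 216, 216, 217, 215, 210, 132, 102, 98, 103, 163, 169, 168, 168, 166, 166, 165, 165, 164, 163, 182, 231, 233, 234, 234, 233, 235, 235, 234, 235, 235, 235]
col285 [57, 71, 92, 94, 95, 93, 93, 117, 177, 208, 209, 211, 213, 170, 111, 99, 99, 114, 164, 162, 165, 166, 164, 167, 166, 167, 166, 169, 205, 236, 236, 237, 236, 236, 237, 237, 237, 236, 237, 237]
242 [58, 56, 57, 55, 60, 58, 129, 220, 235, 237, 235, 235, 238, 237, 237, 235, 234, 234, 233, 235, 235, 235, 236, 234, 235, 238, 237, 235, 235, 236, 231, 222, 193, 174, 161, 168, 185, 227, 236, 236, 237, 235, 235, 237, 237, 238, 236, 236, 236, 236, 238, 237, 236, 237, 238, 236, 235, 237, 237, 236, 235, 159, 74, 64, 57, 57, 54, 55, 54, 54]
255 [63, 63, 64, 62, 65, 62, 65, 170, 227, 236, 237, 236, 237, 237, 237, 235, 234, 233, 232, 234, 235, 235, 236, 235, 235, 236, 237, 222, 209, 209, 202, 193, 188, 189, 195, 178, 147, 177, 191, 152, 132, 149, 153, 158, 158, 158, 158, 219, 233, 191, 222, 236, 235, 236, 237, 237, 235, 235, 236, 236, 234, 159, 75, 64, 60, 56, 56, 56, 60, 57]
262 [63, 60, 62, 61, 62, 65, 61, 93, 215, 235, 236, 237, 237, 238, 236, 238, 235, 234, 232, 233, 236, 234, 236, 235, 235, 226, 172, 140, 142, 139, 142, 142, 142, 142, 143, 141, 116, 77, 65, 65, 63, 207, 233, 234, 236, 236, 235, 234, 236, 237, 236, 236, 235, 237, 238, 237, 235, 235, 238, 235, 234, 160, 74, 65, 59, 59, 57, 58, 59, 57]
outer [[48.0, 234.0], [98.0, 139.0], [154.0, 169.0], [105.0, 264.0]] [[105, 143], [95, 145], [54, 237], [100, 261], [110, 253], [152, 173]]
hole [110.3 223.1] 82.0 [ 0.4877 -0.3687  0.016 ] [ 0.4745 -0.3581  0.04  ]
hole [ 85.6 214.6] 379.0 [ 0.4854 -0.3951  0.016 ] [ 0.4724 -0.3825  0.04  ]
hole [120.  170.1] 50.0 [ 0.4262 -0.3663  0.016 ] [ 0.4175 -0.3558  0.04  ]
T white
[[265, 174], [264, 179], [279, 224], [299, 220], [299, 224], [302, 225], [300, 220], [303, 214], [287, 169], [281, 167], [278, 171]]
```

View pics/z3.png

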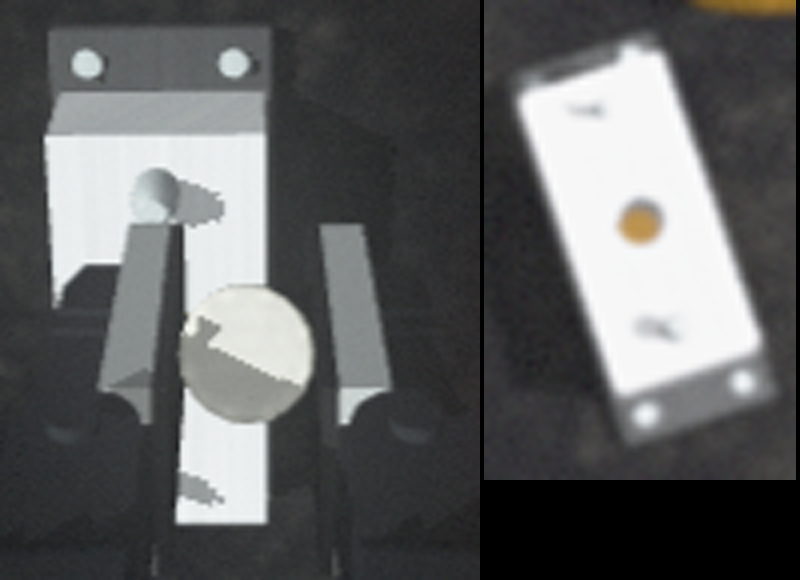

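```bash
cat > p.py <<'E'
from h import *
import pickle
W,S=pickle.load(open('c3.pkl','rb'));C=pickle.load(open('c0.pkl','rb'));T=C['top']
NL,NR,FR=[onz(W,*p,.038)[:2] for p in [(236.6,233.2),(291.4,233.0),(291.6,330.7)]]
print(NL,NR,FR,'w',np.linalg.norm(NL-NR),'l',np.linalg.norm(FR-NR)); d=FR-NR;n=NL-NR
print('yaw',np.degrees(np.arctan2(d[1],d[0])),np.degrees(np.arctan2(n[1],n[0]))+90,'ctr W',(NL+FR)/2)
c=lambda x,y:(258+(x-484)/6,160+y/6)
for nm,p in dict(cup=(640,218),NL=(618,395),NR=(762,345),FL=(516,100),FR=(660,45)).items(): print('T',nm,np.round(onz(T,*c(*p),.038),4))
print('T cup near',[onz(T,*c(640,220),.038)])
# cell white end in wrist, side ends
for z in (.19,.22,.24,.25): print(z,np.round(onz(W,225+247/4,200+354/4,z),4))
print('tool',r.sense()['position'])
h=cv2.cvtColor(S['frame'],cv2.COLOR_RGB2HSV);g=cv2.inRange(h,(45,120,60),(80,255,255));n,l,st,ce=cv2.connectedComponentsWithStats(g)
for i in range(1,n):
    if st[i,4]>20: print('green',st[i],ce[i])
R0=np.array([.3887,-.199]);u=np.array([np.cos(.295),np.sin(.295)])
for th in (45,50,55,60,65,70):
    t=np.radians(th)
    P=lambda s:np.r_[R0-u*(s-.042)*np.cos(t),.1977+.019+(s-.042)*np.sin(t)]
    print(th,[np.round(proj(S,P(s)),1).tolist() for s in (0,.025,.05)],np.round(proj(W,P(.05)),1))
E
python3 p.py
```

```text
[ 0.44970987 -0.23463084] [ 0.43343276 -0.18130074] [ 0.54883154 -0.14554887] w 0.05575880455688215 l 0.120810079148346
yaw 17.21358207526196 16.972941083272374 ctr W [ 0.4992707  -0.19008985]
T cup [ 0.4976 -0.1909  0.038 ]
T NL [ 0.4294 -0.181   0.038 ]
T NR [ 0.4474 -0.2363  0.038 ]
T FL [ 0.5451 -0.144   0.038 ]
T FR [ 0.5658 -0.2002  0.038 ]
T cup near [array([ 0.49684006, -0.19087853,  0.038     ])]
0.19 [ 0.4029 -0.1962  0.19  ]
0.22 [ 0.3843 -0.2019  0.22  ]
0.24 [ 0.3719 -0.2058  0.24  ]
0.25 [ 0.3657 -0.2077  0.25  ]
tool [ 0.38866611 -0.19880907  0.1976617 ]
green [278 141   7  15  93] [281.23655914 147.92473118]
green [420 194  22  20 213] [431.4741784  202.20187793]
45 [[280.4, 155.9], [281.2, 144.1], [282.0, 132.5]] [290.4 290.4]
50 [[280.5, 156.5], [281.3, 144.4], [282.0, 132.4]] [290.4 292.1]
55 [[280.6, 157.0], [281.3, 144.6], [282.0, 132.3]] [290.4 293.8]
60 [[280.7, 157.3], [281.3, 144.7], [282.0, 132.2]] [290.4 295.5]
65 [[280.9, 157.4], [281.4, 144.8], [281.9, 132.1]] [290.5 297.2]
70 [[281.0, 157.4], [281.4, 144.8], [281.9, 132.1]] [290.5 298.9]
```

play_rows(steps=[{"gripper": 0,"slide": [-0.1,-0.96,0.5],"spin": 0},{"gripper": 0,"slide": [-0.1,-0.96,2.5],"spin": 0},{"gripper": 0,"slide": [-0.1,-0.96,4.5],"spin": 0},{"gripper": 0,"slide": [-0.1,-0.96,5.8],"spin": 0},{"gripper": 0,"slide": [-0.1,-0.96,6.19],"spin": 0},{"gripper": 0,"slide": [-0.1,-0.96,6.19],"spin": 0}])

```text
time: 5.62
position: [0.3986, -0.2214, 0.0437]
eef_rot: [-0.0, -0.148, 0.989, 0.0]
force: [-0.3, -0.3, 0.3]
finger_gap: 0.0148
finger_force: 59.2
```

```bash
cat > lc.py <<'E'
from h import *
s=r.sense();O=np.array([.4985,-.1903]);a=.298;u=np.array([np.cos(a),np.sin(a)]);n=np.array([-u[1],u[0]])
q=s['eef_rot'];d=s['position'][:2]-O
print('u,n,z',np.round([d@u,d@n,s['position'][2]],4),'yawtool',round(float(-2*np.arctan2(q[1],q[2])),4),'F',np.round(s['force'],1),'gap',s['finger_gap'],'t',s['time'])
E
python3 lc.py
```

```text
u,n,z [-0.1047 -0.0004  0.0437] yawtool 0.297 F [-0.3 -0.3  0.3] gap 0.014845600211640223 t 5.625
```

play_rows(steps=[{"gripper": 0,"slide": [-0.3,0,0],"spin": 0},{"gripper": 0,"slide": [-0.5,0,0],"spin": 0},{"gripper": 0,"slide": [-0.65,0,0],"spin": 0},{"gripper": 0,"slide": [-0.8,0,0],"spin": 0}])

```text
time: 6.12
position: [0.4165, -0.2167, 0.0437]
eef_rot: [-0.001, -0.147, 0.989, -0.001]
force: [-11.2, -5.2, 6.8]
finger_gap: 0.0147
finger_force: 59.6
```

play_rows(steps=[{"gripper": 0,"slide": [-0.15,0,0],"spin": 0},{"gripper": 0,"slide": [-0.3,0,0],"spin": 0},{"gripper": 0,"slide": [-0.45,0,0],"spin": 0},{"gripper": 0,"slide": [-0.6,0,0],"spin": 0},{"gripper": 0,"slide": [-0.68,0,0],"spin": 0},{"gripper": 0,"slide": [-0.68,0,0],"spin": 0}])

```text
time: 6.88
position: [0.4292, -0.2111, 0.0425]
eef_rot: [-0.005, -0.147, 0.989, 0.0]
force: [-14.6, -4.4, 1.0]
finger_gap: 0.0148
finger_force: 61.7
```

```bash
python3 lc.py; python3 - <<'E'
from h import *
import pickle
W=read_camera('wrist');pickle.dump(W,open('c5.pkl','wb'))
p=r.sense()['position']; u=np.array([np.cos(.298),np.sin(.298)])
for th in (55,65,75,85,90,95):
    t=np.radians(th);P=lambda s:np.r_[p[:2]-u*(s-.042)*np.cos(t),p[2]+.019+(s-.042)*np.sin(t)]
    print(th,np.round(proj(W,P(.05)),1))
h=cv2.cvtColor(W['frame'],cv2.COLOR_RGB2HSV)
m=cv2.inRange(h,(0,0,90),(180,70,255));m[:220]=0;m[360:]=0;m[:,:240]=0;m[:,335:]=0
n,l,st,ce=cv2.connectedComponentsWithStats(m)
for i in range(1,n):
    if st[i,4]>150: print(st[i],ce[i])
cv2.imwrite('pics/w5.png',cv2.resize(W['frame'][180:360,200:380,::-1],(600,600),interpolation=cv2.INTER_CUBIC))
E
```

```text
u,n,z [-0.0724  0.0005  0.0425] yawtool 0.2946 F [-14.6  -4.4   1. ] gap 0.014801753242357645 t 6.875
55 [287.7 292.1]
65 [287.7 295.5]
75 [287.7 298.9]
85 [287.7 302. ]
90 [287.7 303.5]
95 [287.7 304.8]
[  240   230    95   130 11966] [286.25246532 295.49791075]
```

View pics/w5.png

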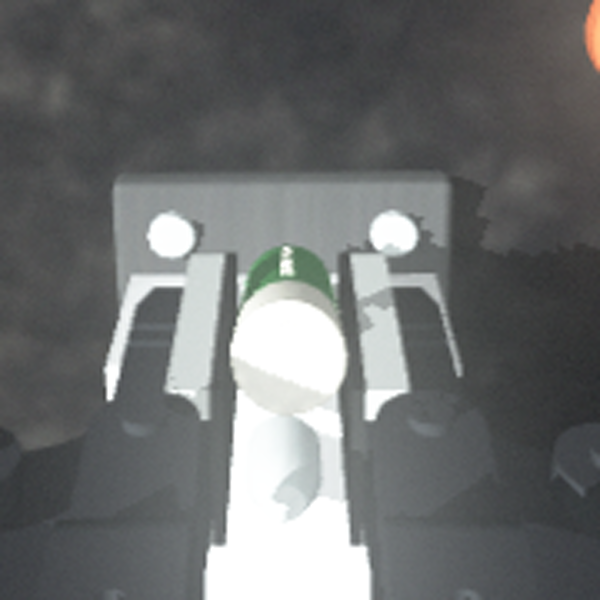

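The cell's robot-side flank is now visible in crop rows 247–300, with the white face centred near (290,355), so it has turned at least partly. I'll solve tilt from the face centre and the bottom edge.

```bash
cat > tilt.py <<'E'
from h import *
import pickle,sys
from scipy.optimize import least_squares
def fit(W,p,a,rows,u0):
    u=np.array([np.cos(a),np.sin(a)])
    # axis in plane: white end at tool offset e (along u), height z; tilt th ; rows: face far edge, face near edge, bottom near edge
    def pts(x):
        e,z,t=x; ax=np.r_[-u*np.cos(t),np.sin(t)]; pr=np.r_[u*np.sin(t),np.cos(t)]
        w=np.r_[p[:2]+u*e,p[2]+z]
        return w,ax,[w+.0075*pr,w-.0075*pr,w-.05*ax-.0075*pr]
    s=least_squares(lambda x:[proj(W,P)[1]-q for P,q in zip(pts(x)[2],rows)],u0)
    w,ax,_=pts(s.x); b=w-.05*ax
    print('end off u %.4f z %.4f tilt %.1f'%(s.x[0],s.x[1],np.degrees(s.x[2])),'bottom z',round(b[2],4),'bottom u off',round((b[:2]-p[:2])@u,4),'res',s.fun.round(2), 'width px',np.hypot(*np.subtract(proj(W,w+.0075*np.r_[-u[1],u[0],0]),proj(W,w-.0075*np.r_[-u[1],u[0],0]))).round(1))
if __name__=='__main__':
    W=pickle.load(open('c5.pkl','rb'));p=r.sense()['position']
    f=lambda y:180+y*.3
    fit(W,p,.296,[f(412),f(302),f(247)],[-.005,.03,1.2])
    fit(W,p,.296,[f(412),f(295),f(247)],[-.005,.03,1.2])
E
python3 tilt.py
```

```text
end off u -0.0009 z 0.0158 tilt 71.8 bottom z 0.0107 bottom u off 0.0147 res [0. 0. 0.] width px 33.0
end off u -0.0057 z 0.0226 tilt 70.4 bottom z 0.0179 bottom u off 0.0111 res [0. 0. 0.] width px 34.9
```

play_rows(steps=[{"gripper": 0,"slide": [-0.15,0,0],"spin": 0},{"gripper": 0,"slide": [-0.3,0,0],"spin": 0},{"gripper": 0,"slide": [-0.32,0,0],"spin": 0},{"gripper": 0,"slide": [-0.32,0,0],"spin": 0}])

```text
time: 7.42
position: [0.4371, -0.208, 0.0425]
eef_rot: [-0.004, -0.147, 0.989, 0.001]
force: [-13.3, -1.2, 3.1]
finger_gap: 0.0148
finger_force: 62.6
```

```bash
python3 lc.py; python3 - <<'E'
from h import *
W=read_camera('wrist');S=read_camera('side')
import pickle;pickle.dump((W,S),open('c6.pkl','wb'))
f=W['frame'];h=cv2.cvtColor(f,cv2.COLOR_RGB2HSV);c=h[:,:,:]
for v in range(225,320,3): print(v,[(int(h[v,x,0]),int(h[v,x,1]),int(h[v,x,2])) for x in (283,287)],end=' ')
E
```

```text
u,n,z [-0.0639  0.0011  0.0425] yawtool 0.2952 F [-13.3  -1.2   3.1] gap 0.014770548517920097 t 7.425
225 [(86, 10, 178), (90, 8, 182)] 228 [(85, 9, 179), (90, 8, 182)] 231 [(90, 10, 180), (99, 10, 186)] 234 [(86, 11, 179), (94, 10, 186)] 237 [(86, 10, 183), (100, 8, 187)] 240 [(65, 73, 175), (64, 62, 170)] 243 [(65, 86, 177), (56, 18, 236)] 246 [(64, 84, 180), (56, 16, 244)] 249 [(64, 85, 183), (57, 19, 241)] 252 [(64, 84, 185), (51, 10, 247)] 255 [(64, 84, 188), (53, 23, 229)] 258 [(63, 81, 191), (65, 70, 174)] 261 [(50, 9, 247), (41, 8, 241)] 264 [(30, 2, 252), (40, 6, 246)] 267 [(30, 2, 253), (38, 4, 247)] 270 [(45, 2, 254), (30, 4, 249)] 273 [(0, 0, 255), (0, 0, 255)] 276 [(0, 0, 255), (0, 0, 255)] 279 [(0, 0, 255), (0, 0, 255)] 282 [(0, 0, 255), (0, 0, 255)] 285 [(0, 0, 255), (0, 0, 255)] 288 [(0, 0, 255), (0, 0, 255)] 291 [(0, 0, 255), (0, 0, 255)] 294 [(0, 0, 255), (0, 0, 255)] 297 [(45, 4, 246), (40, 3, 251)] 300 [(40, 3, 246), (45, 4, 247)] 303 [(40, 3, 249), (45, 4, 246)] 306 [(86, 8, 232), (90, 7, 231)] 309 [(90, 8, 234), (85, 7, 234)] 312 [(90, 5, 245), (85, 6, 245)] 315 [(0, 0, 255), (90, 5, 244)] 318 [(0, 0, 255), (90, 5, 246)]
```

```bash
python3 - <<'E'
from tilt import *
W,S=pickle.load(open('c6.pkl','rb'));p=r.sense()['position']
for rows in ([305,272,239],[305,271,239],[304,270,239]): fit(W,p,.296,rows,[-.005,.03,1.4])
g=cv2.cvtColor(W['frame'],cv2.COLOR_RGB2GRAY).astype(int)
for v in (280,288,294): print(g[v,262:312].tolist())
E
```

```text
end off u -0.0053 z 0.0238 tilt 82.0 bottom z 0.0169 bottom u off 0.0017 res [ 0.  0. -0.] width px 35.2
end off u -0.0072 z 0.0265 tilt 81.1 bottom z 0.0196 bottom u off 0.0005 res [-0. -0.  0.] width px 36.0
end off u -0.0073 z 0.0259 tilt 80.7 bottom z 0.0191 bottom u off 0.0008 res [-0.  0. -0.] width px 35.9
[242, 242, 199, 140, 128, 129, 128, 201, 254, 255, 255, 255, 255, 255, 255, 255, 255, 255, 255, 255, 255, 255, 255, 255, 255, 255, 255, 255, 255, 254, 255, 255, 255, 255, 255, 255, 255, 255, 255, 243, 220, 166, 126, 121, 119, 132, 182, 200, 200, 200]
[242, 200, 142, 134, 135, 130, 204, 255, 255, 255, 255, 255, 255, 255, 255, 255, 255, 255, 255, 255, 255, 255, 255, 255, 255, 255, 255, 255, 255, 255, 255, 255, 255, 255, 255, 255, 255, 255, 255, 255, 255, 254, 198, 131, 131, 130, 167, 231, 242, 241]
[228, 168, 131, 134, 135, 132, 129, 157, 237, 249, 248, 247, 245, 245, 245, 248, 250, 250, 255, 255, 255, 255, 255, 255, 255, 255, 255, 255, 255, 255, 255, 255, 255, 255, 255, 255, 255, 255, 255, 255, 253, 179, 134, 135, 134, 133, 131, 174, 232, 242]
```

```bash
python3 - <<'E'
from h import *
import pickle
O=np.array([.4985,-.1903]);a=.298;u=np.array([np.cos(a),np.sin(a)]);n=np.array([-u[1],u[0]])
W5=pickle.load(open('c5.pkl','rb'));W6,_=pickle.load(open('c6.pkl','rb'))
for nm,W in (('w5',W5),('w6',W6)):
    P=lambda x,y,z:np.round(proj(W,np.r_[O+u*x+n*y,z]),1)
    print(nm,'foot near edge',P(-.078,0,.008),'corners',P(-.078,-.031,.008),P(-.078,.031,.008),'face edge',P(-.06,-.028,.038),P(-.06,.028,.038),'dowel top',P(-.045,0,.052))
    g=cv2.cvtColor(W['frame'],cv2.COLOR_RGB2GRAY).astype(int)
    print('col260',g[205:275,262].tolist())
E
```

```text
w5 foot near edge [285.8 233.9] corners [233.9 234.1] [337.7 233.6] face edge [232.9 288.1] [339.2 287.6] dowel top [286.3 329.5]
col260 [73, 75, 74, 72, 71, 72, 75, 75, 75, 80, 81, 85, 85, 88, 88, 91, 87, 89, 86, 85, 84, 80, 80, 81, 82, 81, 89, 105, 112, 121, 141, 150, 154, 153, 155, 154, 153, 154, 155, 154, 154, 156, 157, 157, 158, 157, 157, 157, 157, 157, 153, 190, 213, 215, 216, 216, 215, 215, 216, 215, 217, 217, 216, 215, 215, 217, 217, 218, 217, 217]
w6 foot near edge [284.7 220.4] corners [232.1 220.7] [337.3 220.2] face edge [230.9 273.7] [338.8 273.2] dowel top [285. 315.]
col260 [105, 106, 105, 104, 102, 104, 102, 98, 97, 95, 92, 94, 93, 106, 127, 134, 152, 175, 177, 177, 179, 180, 179, 180, 179, 179, 181, 182, 181, 182, 182, 182, 184, 183, 184, 183, 184, 185, 185, 186, 186, 188, 187, 188, 213, 251, 252, 252, 252, 252, 245, 228, 239, 240, 240, 240, 240, 240, 240, 240, 240, 242, 241, 241, 241, 242, 241, 241, 241, 241]
```

```bash
python3 - <<'E'
from h import *
import pickle
from scipy.optimize import least_squares
W,_=pickle.load(open('c6.pkl','rb'));p=r.sense()['position']
O=np.array([.4985,-.1903]);a=.298;u=np.array([np.cos(a),np.sin(a)]);n=np.array([-u[1],u[0]]);tn=(p[:2]-O)@n
def pts(x):
    ub,zb,t=x; ax=np.r_[-u*np.cos(t),np.sin(t)];pr=np.r_[u*np.sin(t),np.cos(t)]
    b=np.r_[O+u*ub+n*tn,zb];w=b+.05*ax
    return b,w,ax,pr
def res(x,wall):
    b,w,ax,pr=pts(x);N=np.r_[n,0]
    R=[proj(W,w+.0075*pr)[1]-305,proj(W,w-.0075*pr)[1]-271.5,proj(W,b-.0075*pr)[1]-239,
       (np.hypot(*np.subtract(proj(W,w+.0075*N),proj(W,w-.0075*N)))-36)]
    if wall is not None: R.append(((b+.00825*pr)[:2]-O)@u*2000-wall*2000)
    return R
for wall in (None,-.060,-.057):
    s=least_squares(lambda x:res(x,wall),[-.06,.018,1.4]);b,w,ax,pr=pts(s.x)
    tu=(p[:2]-O)@u
    print(wall,'bottom u %.4f z %.4f tilt %.1f'%(s.x[0],s.x[1],np.degrees(s.x[2])),'off',round(s.x[0]-tu,4),'end off',round((w[:2]-O)@u-tu,4),'res',s.fun.round(1))
E
```

```text
None bottom u -0.0631 z 0.0191 tilt 81.4 off 0.0007 end off -0.0068 res [ 0.2 -0.1 -0.  -0.2]
-0.06 bottom u -0.0675 z 0.0264 tilt 81.1 off -0.0036 end off -0.0113 res [ 1.4 -1.1 -1.8  2.2  1.4]
-0.057 bottom u -0.0649 z 0.0221 tilt 81.2 off -0.001 end off -0.0087 res [ 0.7 -0.5 -0.7  0.8  0.5]
```

play_rows(steps=[{"gripper": 0,"slide": [-0.1,-0.03,0],"spin": 0},{"gripper": 0,"slide": [-0.18,-0.03,0],"spin": 0},{"gripper": 0,"slide": [-0.18,-0.03,0],"spin": 0}])

```text
time: 7.9
position: [0.4407, -0.2077, 0.0425]
eef_rot: [-0.005, -0.147, 0.989, 0.001]
force: [-17.8, -3.6, 5.7]
finger_gap: 0.0148
finger_force: 62.8
```

```bash
python3 lc.py
```

```text
u,n,z [-0.0603  0.0003  0.0425] yawtool 0.2947 F [-17.8  -3.6   5.7] gap 0.014780425813200899 t 7.9
```

play_rows(steps=[{"gripper": 0,"slide": [0.3,-0.03,0],"spin": 0},{"gripper": 0,"slide": [0.6,0,-0.5],"spin": 0},{"gripper": 0,"slide": [0.6,0,-2],"spin": 0},{"gripper": 0,"slide": [0.6,0,-3],"spin": 0},{"gripper": 0,"slide": [0.6,0,-3],"spin": 0}])

```text
time: 8.52
position: [0.4331, -0.2139, 0.1211]
eef_rot: [0.002, -0.147, 0.989, -0.002]
force: [0.0, -0.1, -1.8]
finger_gap: 0.015
finger_force: 61.0
```

```bash
python3 lc.py; python3 - <<'E'
from h import *
import pickle
W=read_camera('wrist');S=read_camera('side');T=read_camera('top');pickle.dump((W,S,T),open('c7.pkl','wb'))
p=r.sense()['position'];u,v=map(int,proj(S,p));print(u,v,p)
a=cv2.resize(W['frame'][220:320,240:340,::-1],(400,400),interpolation=cv2.INTER_CUBIC)
b=cv2.resize(S['frame'][v-35:v+25,u-30:u+30,::-1],(400,400),interpolation=cv2.INTER_CUBIC)
cv2.imwrite('pics/z7.png',np.hstack([a,b]))
E
```

```text
u,n,z [-0.0694 -0.0034  0.1211] yawtool 0.296 F [ 0.  -0.1 -1.8] gap 0.014958385495697564 t 8.525
267 188 [ 0.43134042 -0.21262986  0.11827854]
```

View pics/z7.png

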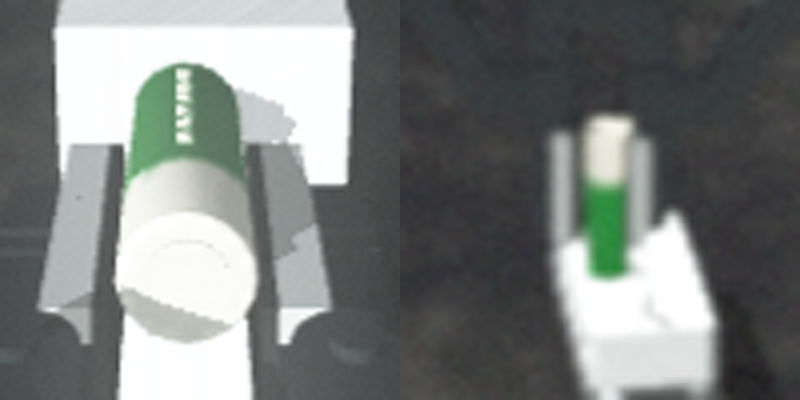

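The left crop (wrist) shows the cell nearly upright: face rows 273–305, bottom edge row 235.7. The right crop (side) shows it vertical, top row 170.2 and bottom row 194.7. A joint fit of both views follows.

```bash
python3 - <<'E'
from h import *
import pickle
from scipy.optimize import least_squares
W,S,T=pickle.load(open('c7.pkl','rb'));p=r.sense()['position']
O=np.array([.4985,-.1903]);a=.298;u=np.array([np.cos(a),np.sin(a)]);n=np.array([-u[1],u[0]]);N=np.r_[n,0]
def pts(x):
    e,zb,t,f=x; ax=np.r_[-u*np.cos(t),np.sin(t)];pr=np.r_[u*np.sin(t),np.cos(t)]
    b=np.r_[p[:2]+u*e+n*f,p[2]+zb];return b,b+.05*ax,ax,pr
def res(x,side):
    b,w,ax,pr=pts(x);X=np.r_[.0075,0,0]
    R=[proj(W,w+.0075*pr)[1]-305,proj(W,w-.0075*pr)[1]-273,proj(W,b-.0075*pr)[1]-235.7,proj(W,w)[0]-(240+187/4),
       (np.hypot(*np.subtract(proj(W,w+.0075*N),proj(W,w-.0075*N)))-35.5)]
    if side: R+=[proj(S,b+X)[1]-194.7,proj(S,w-X)[1]-170.2]
    return R
for sd in (0,1):
    s=least_squares(lambda x:res(x,sd),[-.0,-.025,1.5,0]);print('bottom off u %.4f zoff %.4f tilt %.1f n %.4f'%(s.x[0],s.x[1],np.degrees(s.x[2]),s.x[3]),s.fun.round(1))
    b,w,_,_=pts(s.x); print(proj(W,b),'TCP proj S',proj(S,p))
E
```

```text
bottom off u 0.0011 zoff -0.0227 tilt 83.9 n -0.0019 [ 0.2 -0.2 -0.   0.  -0.2]
(np.float64(286.83600138900704), np.float64(248.08772804466528)) TCP proj S (np.float64(267.366169517984), np.float64(188.0537941140801))
bottom off u -0.0018 zoff -0.0167 tilt 82.9 n -0.0019 [ 1.3 -1.  -0.4 -0.   1.6  1.8  0. ]
(np.float64(286.82767712843986), np.float64(248.22919088416356)) TCP proj S (np.float64(267.366169517984), np.float64(188.0537941140801))
```

play_rows(steps=[{"gripper": 0,"slide": [-1,0.1,0.3],"spin": 0},{"gripper": 0,"slide": [-2,0.1,0.8],"spin": 0},{"gripper": 0,"slide": [-2.83,0.1,1.2],"spin": 0},{"gripper": 0,"slide": [-2.83,0.1,1.3],"spin": 0},{"gripper": 0,"slide": [-2.83,0.1,1.3],"spin": 0}])

```text
time: 9.3
position: [0.4974, -0.1895, 0.0854]
eef_rot: [-0.001, -0.148, 0.989, 0.001]
force: [-0.5, -0.0, -0.5]
finger_gap: 0.015
finger_force: 61.0
```

```bash
python3 lc.py; python3 - <<'E'
from h import *
import pickle
W=read_camera('wrist');T=read_camera('top');pickle.dump((W,T),open('c8.pkl','wb'))
g=cv2.cvtColor(W['frame'],cv2.COLOR_RGB2GRAY).astype(int)
O=np.array([.4985,-.1903]);a=.298;u=np.array([np.cos(a),np.sin(a)]);n=np.array([-u[1],u[0]]);p=r.sense()['position']
P=lambda x,y,z:np.round(proj(W,np.r_[O+u*x+n*y,z]),1)
print('pred corners',P(-.06,-.028,.038),P(-.06,.028,.038),'dowel top',P(-.045,0,.052),'cup',P(0,0,.038),'cuprim near',P(-.01025,0,.038),'TCP',proj(W,p))
# white mask row edges of the housing
for v in range(100,260,10):
    x=np.where(g[v,180:400]>200)[0]+180; print(v,(x.min(),x.max(),len(x)) if len(x) else None,end='; ')
print();print('col245 rows',[v for v in range(60,250) if abs(g[v+1,255]-g[v-1,255])>25])
h=cv2.cvtColor(W['frame'],cv2.COLOR_RGB2HSV);m=cv2.inRange(h,(40,50,30),(85,255,255));m[:150]=0;m[340:]=0;m[:,:230]=0;m[:,350:]=0
nn,l,st,ce=cv2.connectedComponentsWithStats(m)
for i in range(1,nn):
    if st[i,4]>60: print('green',st[i],ce[i])
E
```

```text
u,n,z [-0.0008  0.0011  0.0854] yawtool 0.2962 F [-0.5 -0.  -0.5] gap 0.015013686491602207 t 9.3
pred corners [236.5 140. ] [332.8 139.7] dowel top [284.7 170.4] cup [285.  234.7] cuprim near [284.9 219.8] TCP (np.float64(286.0870839191847), np.float64(272.53907366873557))
100 None; 110 None; 120 (np.int64(247), np.int64(319), 23); 130 None; 140 None; 150 (np.int64(236), np.int64(330), 95); 160 (np.int64(237), np.int64(330), 84); 170 (np.int64(237), np.int64(329), 73); 180 (np.int64(238), np.int64(329), 71); 190 (np.int64(238), np.int64(328), 91); 200 (np.int64(239), np.int64(328), 90); 210 (np.int64(239), np.int64(328), 90); 220 (np.int64(240), np.int64(327), 78); 230 (np.int64(240), np.int64(327), 58); 240 (np.int64(241), np.int64(324), 55); 250 (np.int64(241), np.int64(325), 60); 
col245 rows [107, 108, 115, 116, 126, 127, 128, 135, 136, 140, 141, 142]
green [271 236  30  31 481] [284.88565489 250.6049896 ]
```

```bash
python3 - <<'E'
from h import *
import pickle
W,T=pickle.load(open('c8.pkl','rb'))
g=cv2.cvtColor(W['frame'],cv2.COLOR_RGB2GRAY).astype(int);h=cv2.cvtColor(W['frame'],cv2.COLOR_RGB2HSV)
for v in range(210,246,2): print(v,' '.join('%3d%s'%(g[v,x],'g' if 40<h[v,x,0]<85 and h[v,x,1]>50 else '.') for x in range(262,308,2)))
p=r.sense()['position'];u=np.array([np.cos(.298),np.sin(.298)]);n=np.array([-u[1],u[0]])
for c,v,z in ((285.5,245,.064),(283.75,235,.038)):
    d=onz(W,c,v,z)[:2]-p[:2];print(np.round([d@u,d@n],4))
E
```

```text
210 245. 246. 245. 245. 248. 245. 244. 245. 245. 245. 244. 245. 247. 246. 246. 245. 245. 244. 243. 245. 246. 245. 245.
212 245. 245. 244. 245. 247. 244. 244. 245. 245. 245. 243. 244. 247. 246. 246. 246. 245. 244. 243. 245. 246. 245. 245.
214 245. 245. 244. 245. 247. 245. 244. 245. 245. 245. 243. 245. 247. 247. 246. 245. 245. 243. 243. 245. 245. 245. 245.
216 246. 245. 244. 246. 247. 244. 243. 245. 245. 244. 243. 245. 246. 247. 245. 245. 245. 244. 243. 245. 245. 244. 245.
218 244. 245. 244. 246. 247. 245. 243. 245. 245. 245. 243. 244. 247. 246. 246. 244. 244. 244. 244. 244. 244. 244. 245.
220 245. 245. 243. 245. 247. 245. 244. 228. 186. 171. 166. 170. 182. 204. 221. 243. 245. 244. 243. 244. 245. 244. 245.
222 245. 244. 244. 245. 246. 227. 162. 147. 146. 144. 146. 145. 146. 143. 148. 197. 229. 242. 243. 244. 244. 244. 245.
224 245. 245. 244. 245. 231. 158. 146. 145. 146. 146. 146. 145. 148. 145. 145. 144. 168. 232. 241. 244. 244. 244. 244.
226 244. 244. 244. 237. 159. 141. 144. 144. 144. 144. 144. 146. 145. 145. 143. 143. 143. 181. 237. 244. 244. 244. 245.
228 245. 244. 243. 176. 143. 
[... 377 characters left out ...]
145. 142. 141. 144. 145. 140. 142. 201. 225. 226. 245. 246. 244. 245.
236 245. 244. 183. 152. 133. 133. 135. 138. 138. 132. 120g 110g 106g 101. 106. 195. 226. 225. 225. 248. 248. 244. 245.
238 246. 245. 204. 154. 134. 136. 137. 139. 121g 113g 111g 204. 200. 106g  98.  96. 145. 228. 224. 250. 246. 244. 245.
240 245. 244. 227. 172. 139. 135. 138. 120g 115g 115g 111g 143. 200. 100g  97g  95.  95. 126. 236. 252. 245. 244. 244.
242 245. 244. 243. 194. 169. 134. 126. 119g 118g 112g 109g 201. 196. 103g  93g  96.  94.  94. 241. 251. 244. 244. 244.
244 245. 244. 243. 231. 200. 180. 120g 120g 116g 114g 112g 200. 231. 108g  97g  95g  93.  92. 126. 247. 244. 244. 244.
[-0.0046 -0.0003]
[ 0.0008 -0.0014]
```

```bash
python3 - <<'E'
from h import *
import pickle
W,T=pickle.load(open('c8.pkl','rb'))
p=r.sense()['position'];u=np.array([np.cos(.298),np.sin(.298)]);n=np.array([-u[1],u[0]])
def c(a,v,z): d=onz(W,a,v,z)[:2]-p[:2];return np.round([d@u,d@n],4)
print('rim near',c(283,219.8,.038),'rim left',c(265.5,235,.038))
for z in (.060,.063,.066,.069): print(z,'bottom near edge',c(285.5,235.6,z-.0009), 'left/right',c(270.5,249,z),c(300.5,249,z))
E
```

```text
rim near [-0.0097 -0.0018] rim left [ 0.0007 -0.0131]
0.06 bottom near edge [-0.0082 -0.0003] left/right [-0.0002 -0.0089] [-0.0001  0.0084]
0.063 bottom near edge [-0.0095 -0.0003] left/right [-0.0017 -0.0088] [-0.0016  0.0082]
0.066 bottom near edge [-0.0108 -0.0003] left/right [-0.0031 -0.0086] [-0.0031  0.0081]
0.069 bottom near edge [-0.0121 -0.0003] left/right [-0.0046 -0.0084] [-0.0046  0.0079]
```

play_rows(steps=[{"gripper": 0,"slide": [-0.12,-0.08,0.4],"spin": 0},{"gripper": 0,"slide": [-0.12,-0.08,0.75],"spin": 0},{"gripper": 0,"slide": [-0.12,-0.08,0.75],"spin": 0}])

```text
time: 9.78
position: [0.5012, -0.1905, 0.0664]
eef_rot: [-0.001, -0.147, 0.989, 0.001]
force: [-0.6, -0.9, 0.0]
finger_gap: 0.0144
finger_force: 61.0
```

```bash
python3 lc.py; python3 - <<'E'
from h import *
import pickle
W=read_camera('wrist');pickle.dump(W,open('c9.pkl','wb'))
g=cv2.cvtColor(W['frame'],cv2.COLOR_RGB2GRAY).astype(int);h=cv2.cvtColor(W['frame'],cv2.COLOR_RGB2HSV)
for v in range(196,236,2): print(v,' '.join('%3d%s'%(g[v,x],'g' if 40<h[v,x,0]<85 and h[v,x,1]>50 else '.') for x in range(260,312,2)))
E
```

```text
u,n,z [ 0.0026 -0.001   0.0664] yawtool 0.2959 F [-0.6 -0.9  0. ] gap 0.014376498684409288 t 9.775
196 239. 239. 239. 238. 238. 240. 242. 238. 238. 239. 239. 239. 239. 238. 240. 241. 241. 240. 238. 238. 238. 237. 239. 240. 239. 239.
198 240. 239. 239. 237. 238. 240. 241. 239. 237. 240. 239. 238. 239. 238. 239. 241. 241. 240. 238. 240. 239. 237. 238. 239. 239. 238.
200 239. 239. 238. 239. 238. 240. 241. 239. 238. 240. 239. 238. 239. 237. 239. 242. 241. 239. 237. 238. 238. 237. 237. 238. 238. 239.
202 239. 239. 238. 239. 238. 240. 242. 239. 237. 238. 239. 238. 240. 238. 239. 241. 241. 239. 239. 238. 238. 237. 238. 240. 239. 238.
204 239. 239. 238. 239. 237. 240. 242. 239. 238. 239. 239. 239. 239. 239. 239. 242. 241. 239. 239. 239. 238. 236. 239. 239. 239. 239.
206 239. 238. 239. 239. 238. 240. 242. 238. 237. 239. 239. 239. 239. 237. 238. 242. 241. 240. 239. 239. 238. 237. 238. 240. 239. 237.
208 238. 239. 239. 239. 237. 240. 242. 238. 237. 239. 240. 239. 239. 236. 239. 241. 240. 239. 239. 238. 238. 237. 238. 240. 238. 238.
210 238. 239. 238. 238. 238. 239. 241. 238. 237. 239. 239. 238.
[... 978 characters left out ...]
 237. 236. 237. 238. 237. 237.
226 237. 240. 239. 238. 235. 239. 241. 238. 236. 237. 222. 183. 170. 173. 176. 188. 196. 225. 239. 238. 237. 235. 237. 238. 238. 237.
228 237. 240. 238. 237. 237. 238. 241. 238. 219. 152. 138. 134. 136. 134. 132. 136. 137. 150. 204. 223. 237. 237. 237. 238. 237. 237.
230 237. 239. 237. 238. 237. 238. 240. 171. 143. 136. 135. 135. 133. 135. 134. 135. 134. 134. 135. 184. 221. 234. 236. 237. 236. 237.
232 237. 238. 237. 238. 236. 239. 173. 139. 133. 133. 134. 135. 133. 135. 134. 136. 133. 133. 130. 133. 170. 224. 236. 237. 237. 237.
234 237. 239. 239. 238. 237. 184. 139. 129. 134. 134. 134. 136. 134. 133. 136. 132. 134. 133. 131. 131. 125. 203. 232. 238. 237. 236.
```

```bash
cat > prt.py <<'E'
from h import *
import pickle
W=pickle.load(open('c9.pkl','rb'))
g=cv2.cvtColor(W['frame'],cv2.COLOR_RGB2GRAY).astype(int);h=cv2.cvtColor(W['frame'],cv2.COLOR_RGB2HSV)
for v in range(234,262,2): print(v,' '.join('%3d%s'%(g[v,x],'g' if 40<h[v,x,0]<85 and h[v,x,1]>50 else '.') for x in range(260,312,2)))
p=r.sense()['position'];u=np.array([np.cos(.298),np.sin(.298)]);n=np.array([-u[1],u[0]])
def c(a,v,z): d=onz(W,a,v,z)[:2]-p[:2];return np.round([d@u,d@n],4)
print('rim near',c(287,225.6,.038))
E
python3 prt.py
```

```text
234 237. 239. 239. 238. 237. 184. 139. 129. 134. 134. 134. 136. 134. 133. 136. 132. 134. 133. 131. 131. 125. 203. 232. 238. 237. 236.
236 237. 239. 238. 239. 236. 147. 127. 127. 129. 132. 125. 112g 102g  96g  94. 100. 126. 133. 131. 130. 129. 188. 232. 160. 174. 225.
238 236. 239. 237. 237. 203. 139. 126. 129. 132. 112g 108g 103g 169. 188.  98g  87g  87. 103. 130. 133. 188. 211. 174. 151. 161. 160.
240 237. 238. 239. 238. 176. 131. 125. 130. 113g 109g 107g 102g 135g 188.  93g  92g  87g  87g  94. 129. 215. 213. 184. 146. 160. 161.
242 236. 239. 239. 236. 158. 133. 121. 116. 111g 108g 104g 103g 190. 184.  96g  89g  88g  82g  85. 186. 216. 218. 160. 145. 159. 161.
244 236. 238. 238. 237. 161. 136. 124. 111g 109g 110g 105g 102g 187. 203.  99g  89g  86g  84g  86.  89. 214. 218. 162. 148. 159. 160.
246 237. 238. 239. 236. 172. 143. 125. 112g 109g 108g 107g 102g 159. 132.  95g  89g  86.  83g  83.  86. 208. 217. 138. 149. 157. 162.
248 236. 238. 238. 237. 195. 157. 147. 111g 110g 107g 107g 102g 178. 185. 117.  87g  87g  87g  83g  84. 199. 167. 143. 148. 158. 159.
250 236. 238. 238. 237. 228. 167. 161. 112g 112g 107g 107g 101g 145. 205.  99g  88.  86g  85g  83g  81. 192. 135. 149. 159. 157. 158.
252 237. 238. 238. 238. 236. 189. 172. 112g 109g 107g 105g 100g 121g 144.  96g  85g  86g  84.  83g  82g 187. 150. 149. 160. 160. 159.
254 235. 239. 239. 236. 235. 237. 169. 110g 111g 108g 105g 102g 189. 177. 102g  87g  85g  81g  82g  79. 151. 151. 156. 159. 158. 161.
256 141. 143. 145. 147.  96. 110. 174. 112g 111g 106g 102g 103g 103g 101g  96g  84g  85g  84g  83g  79g 130.  87.  78. 109. 129. 132.
258 146. 144. 145. 144.  70.  69. 140. 111g 109g 105g 101g 100g  99g 100g  92g  84g  83g  81g  78g  79g 111.  68.  67. 112. 114. 144.
260 146. 147. 146. 131.  72.  69. 143g 110g 111g 108g 137. 146. 153. 152. 137. 120. 101.  84g  82g  79g  90.  68.  66. 108. 109. 133.
rim near [-0.0135  0.0003]
```

play_rows(steps=[{"gripper": 0,"slide": [-0.03,0,0.15],"spin": 0},{"gripper": 0,"slide": [-0.03,0,0.3],"spin": 0},{"gripper": 0,"slide": [-0.03,0,0.4],"spin": 0},{"gripper": 0,"slide": [-0.03,0,0.4],"spin": 0}])

```text
time: 10.32
position: [0.5025, -0.1905, 0.0571]
eef_rot: [-0.0, -0.148, 0.989, 0.0]
force: [0.6, 0.0, -0.4]
finger_gap: 0.0149
finger_force: 61.0
```

```bash
python3 lc.py; python3 - <<'E'
from h import *
import pickle
W=read_camera('wrist');pickle.dump(W,open('c9.pkl','wb'))
g=cv2.cvtColor(W['frame'],cv2.COLOR_RGB2GRAY).astype(int);h=cv2.cvtColor(W['frame'],cv2.COLOR_RGB2HSV)
for v in range(220,256,3): print(v,' '.join('%3d%s'%(g[v,x],'g' if 40<h[v,x,0]<85 and h[v,x,1]>50 else '.') for x in range(260,312,2)))
E
```

```text
u,n,z [ 0.0038 -0.0013  0.0571] yawtool 0.2961 F [ 0.6  0.  -0.4] gap 0.014917547327714402 t 10.325
220 238. 238. 239. 237. 236. 238. 241. 238. 237. 237. 239. 239. 237. 235. 236. 238. 240. 239. 237. 238. 238. 235. 236. 237. 238. 238.
223 238. 238. 238. 237. 237. 239. 241. 238. 236. 236. 239. 238. 237. 235. 236. 239. 239. 239. 238. 238. 238. 236. 234. 237. 238. 237.
226 238. 238. 238. 237. 235. 239. 241. 237. 236. 236. 238. 237. 237. 234. 237. 238. 239. 239. 238. 238. 237. 236. 235. 237. 237. 236.
229 236. 237. 237. 236. 236. 239. 240. 237. 237. 236. 238. 238. 237. 216. 210. 229. 239. 238. 237. 236. 236. 236. 236. 236. 238. 237.
232 237. 238. 238. 235. 236. 238. 239. 238. 217. 155. 146. 139. 134. 135. 133. 134. 135. 139. 179. 209. 233. 236. 234. 235. 237. 236.
235 237. 238. 237. 236. 237. 238. 231. 155. 139. 135. 135. 133. 119. 115. 118. 129. 133. 134. 134. 133. 169. 222. 233. 237. 237. 236.
238 237. 238. 237. 236. 236. 220. 145. 127. 131. 113g 106g 102g 170. 198.  98g  86.  86. 104. 133. 133. 122. 126. 150. 233. 236. 236.
241 237. 238. 238. 236. 226. 143. 126. 122. 109g 110g 108g 103g 180. 186.  93g  90.  87g  87.  88. 124. 128. 124. 206. 142. 158. 166.
244 237. 238. 236. 237. 176. 132. 124. 112g 113g 109g 106g 105g 186. 210.  99g  86g  88g  85g  87.  89. 126. 217. 126. 136. 146. 161.
247 237. 238. 237. 236. 155. 129. 121. 112g 108g 108g 105g  99g 169. 185. 104.  87g  88.  85g  83.  83. 198. 128. 122. 127. 144. 157.
250 237. 238. 237. 237. 159. 133. 146. 112g 109g 108g 104g 103g 145. 210.  97g  90g  85g  82g  82g  85. 187. 123. 119. 137. 147. 158.
253 237. 238. 237. 236. 181. 157. 119g 113g 109g 107g 103g 102g 211. 193. 101g  86g  84.  85.  85.  81g 118. 124. 121. 144. 150. 159.
```

play_rows(steps=[{"gripper": 0,"slide": [0,0,0.15],"spin": 0},{"gripper": 0,"slide": [-0.02,0,0.3],"spin": 0},{"gripper": 0,"slide": [-0.03,0,0.4],"spin": 0},{"gripper": 0,"slide": [-0.03,0,0.4],"spin": 0}])

```text
time: 10.88
position: [0.5037, -0.1901, 0.047]
eef_rot: [0.0, -0.148, 0.989, 0.0]
force: [3.2, 3.0, -2.2]
finger_gap: 0.0148
finger_force: 60.8
```

play_rows(steps=[{"gripper": 0,"slide": [0,0,0.1],"spin": 0},{"gripper": 0,"slide": [0,0,0.2],"spin": 0},{"gripper": 0,"slide": [0,0,0.22],"spin": 0},{"gripper": 0,"slide": [0,0,0.22],"spin": 0}])

```text
time: 11.38
position: [0.5042, -0.1901, 0.042]
eef_rot: [0.001, -0.148, 0.989, 0.0]
force: [3.9, 4.4, 2.3]
finger_gap: 0.0147
finger_force: 61.0
```

play_rows(steps=[{"gripper": 0.4,"slide": [0,0,0],"spin": 0},{"gripper": 0.4,"slide": [0,0,0],"spin": 0},{"gripper": 0.4,"slide": [0,0,0],"spin": 0},{"gripper": 0.4,"slide": [0,0,-1],"spin": 0},{"gripper": 0.4,"slide": [0,0,-2.5],"spin": 0},{"gripper": 0.4,"slide": [2,0,-4.5],"spin": 0},{"gripper": 0.4,"slide": [4,0,-6],"spin": 0},{"gripper": 0.4,"slide": [4,0,-6],"spin": 0},{"gripper": 0.4,"slide": [4,0,-6],"spin": 0}])

```text
time: 12.5
position: [0.4079, -0.2199, 0.1919]
eef_rot: [0.0, -0.147, 0.989, -0.0]
force: [0.6, -0.2, -0.1]
finger_gap: 0.0342
finger_force: 0.0
```

```bash
python3 lc.py; python3 - <<'E'
from h import *
import pickle
D={k:read_camera(k) for k in('wrist','side','top')};pickle.dump(D,open('c10.pkl','wb'))
O=np.array([.4985,-.1903]);z=.066
for k,W in D.items():
    h=cv2.cvtColor(W['frame'],cv2.COLOR_RGB2HSV);m=cv2.inRange(h,(40,50,30),(85,255,255))
    nn,l,st,ce=cv2.connectedComponentsWithStats(m)
    print(k,'pred cup',np.round(proj(W,[*O,.038])),'pred top',np.round(proj(W,[*O,.066])),[(st[i].tolist(),ce[i].round(1).tolist()) for i in range(1,nn) if st[i,4]>12])
W=D['wrist'];g=cv2.cvtColor(W['frame'],cv2.COLOR_RGB2GRAY).astype(int)
u,v=proj(W,[*O,.066]);u=int(u);v=int(v)
for y in range(v-25,v+26,3): print(y,g[y,u-30:u+31:3].tolist())
E
```

```text
u,n,z [-0.0953 -0.0017  0.1919] yawtool 0.2949 F [ 0.6 -0.2 -0.1] gap 0.03415213736561878 t 12.5
wrist pred cup [288. 276.] pred top [289. 291.] [([281, 269, 13, 12, 109], [286.9, 274.4])]
side pred cup [265. 240.] pred top [265. 228.] [([418, 193, 25, 22, 284], [431.1, 202.5]), ([261, 238, 7, 6, 36], [264.5, 240.4])]
top pred cup [284. 196.] pred top [284. 194.] []
266 [76, 214, 235, 235, 229, 234, 233, 236, 231, 232, 233, 235, 233, 233, 233, 234, 234, 233, 234, 127, 64]
269 [73, 209, 236, 236, 229, 233, 232, 236, 123, 86, 123, 88, 204, 231, 232, 235, 233, 233, 233, 126, 64]
272 [69, 211, 235, 236, 230, 234, 234, 132, 101, 103, 101, 86, 114, 220, 233, 235, 232, 233, 233, 123, 67]
275 [70, 210, 235, 236, 229, 233, 224, 118, 112, 105, 148, 87, 110, 130, 233, 235, 233, 233, 234, 124, 65]
278 [65, 179, 236, 236, 229, 233, 232, 126, 115, 107, 105, 86, 100, 132, 156, 164, 221, 234, 233, 98, 64]
281 [68, 167, 236, 236, 230, 234, 233, 174, 198, 195, 166, 132, 104, 148, 155, 159, 157, 154, 165, 99, 64]
284 [66, 140, 235, 236, 231, 235, 233, 235, 217, 201, 172, 134, 123, 155, 156, 157, 157, 1
[... 379 characters left out ...]
, 223, 218, 218, 218, 227, 233, 235, 236, 235, 234, 232, 65, 63]
299 [65, 69, 236, 237, 232, 235, 234, 237, 232, 235, 211, 234, 235, 233, 235, 236, 235, 235, 232, 66, 65]
302 [62, 62, 235, 238, 232, 235, 234, 235, 233, 236, 235, 236, 234, 233, 235, 236, 235, 234, 232, 66, 63]
305 [62, 67, 235, 238, 234, 235, 234, 236, 233, 235, 235, 237, 235, 234, 236, 236, 236, 234, 233, 64, 64]
308 [62, 66, 236, 239, 234, 236, 234, 236, 233, 235, 235, 237, 235, 234, 235, 237, 236, 235, 233, 61, 61]
311 [62, 60, 236, 238, 234, 236, 235, 236, 233, 206, 154, 162, 234, 234, 236, 237, 237, 235, 233, 60, 59]
314 [60, 63, 235, 238, 234, 234, 234, 235, 234, 195, 154, 117, 155, 152, 237, 238, 236, 235, 233, 61, 61]
```

Cell stands upright in the cup: wrist face centre (288,290) against predicted (289,291). Now the upper half.

play_rows(steps=[{"gripper": 1,"slide": [0.8,-1.2,-0.3],"spin": 1.5},{"gripper": 1,"slide": [1.6,-2.6,-0.3],"spin": 3},{"gripper": 1,"slide": [2.44,-4,-0.3],"spin": 4.5},{"gripper": 1,"slide": [2.44,-4.86,-0.3],"spin": 6},{"gripper": 1,"slide": [2.44,-4.86,-0.3],"spin": 6.8},{"gripper": 1,"slide": [2.44,-4.86,-0.3],"spin": 6.8},{"gripper": 1,"slide": [2.44,-4.86,-0.3],"spin": 6.8}])

```text
time: 13.52
position: [0.3851, -0.353, 0.1986]
eef_rot: [-0.0, 0.147, 0.989, 0.0]
force: [-0.5, -0.3, -0.7]
finger_gap: 0.0855
finger_force: 0.0
```

```bash
cat > up.py <<'E'
from h import *
import pickle
W=read_camera('wrist');pickle.dump(W,open('c11.pkl','wb'));s=r.sense();q=s['eef_rot'];p=s['position']
print(p,'yaw',-2*np.arctan2(q[1],q[2]))
h=cv2.cvtColor(W['frame'],cv2.COLOR_RGB2HSV)
b=cv2.inRange(h,(98,110,30),(128,255,255)); b[:120]=0
n,l,st,ce=cv2.connectedComponentsWithStats(b)
k=1+np.argmax(st[1:,4]); print('blue',st[k],ce[k]); b=(l==k).astype(np.uint8)
cs,hi=cv2.findContours(b,cv2.RETR_CCOMP,cv2.CHAIN_APPROX_NONE)
for c,hh in zip(cs,hi[0]):
    a=cv2.contourArea(c)
    if a<25: continue
    m=cv2.moments(c);uv=(m['m10']/a,m['m01']/a)
    if hh[3]>=0: print('hole',np.round(uv,1),a,cv2.boundingRect(c),np.round(onz(W,*uv,.016),4),np.round(onz(W,*uv,.04),4))
    else: print('outer',cv2.approxPolyDP(c,2.5,True)[:,0].tolist())
y=cv2.inRange(h,(20,120,120),(35,255,255));n,l,st,ce=cv2.connectedComponentsWithStats(y)
for i in range(1,n):
    if st[i,4]>60: print('yellow',st[i],ce[i].round(1),np.round(onz(W,*ce[i],.04),4))
E
python3 up.py
```

```text
[ 0.38509556 -0.35301536  0.19887555] yaw -0.29521825301542703
blue [ 257  205   53  101 4707] [283.62630125 253.6985341 ]
outer [[307, 205], [259, 206], [257, 209], [262, 305], [308, 304]]
hole [283.6 271.2] 318.0 (273, 262, 22, 20) [ 0.4858 -0.3865  0.016 ] [ 0.4725 -0.3823  0.04  ]
hole [282.9 220.3] 65.5 (277, 217, 13, 8) [ 0.426 -0.369  0.016] [ 0.4172 -0.3661  0.04  ]
yellow [275 263  18  17 230] [283.6 271.2] [ 0.4724 -0.3823  0.04  ]
yellow [315 327  76  48 579] [352.4 345.5] [ 0.5887 -0.3348  0.04  ]
```

```bash
python3 - <<'E'
from h import *
import pickle
W=pickle.load(open('c11.pkl','rb'))
h=cv2.cvtColor(W['frame'],cv2.COLOR_RGB2HSV);b=cv2.inRange(h,(98,110,30),(128,255,255))
L=[];R=[]
for v in (207,210,213,216,226,300,303,290,280,250,240,235):
    x=np.where(b[v,240:330])[0]+240; print(v,x.min(),x.max(),end='; ')
    z=.016 if v<228 or v>295 else .04
    if z==.016: L.append(onz(W,x.min()-.5,v,z)[:2]);R.append(onz(W,x.max()+.5,v,z)[:2])
L=np.array(L);R=np.array(R);M=(L+R)/2
print('\nwidth',np.linalg.norm(L-R,axis=1).round(4))
d=np.polyfit(M[:,0],M[:,1],1);print('yaw mid',np.arctan(d[0]),'L',np.arctan(np.polyfit(L[:,0],L[:,1],1)[0]),'R',np.arctan(np.polyfit(R[:,0],R[:,1],1)[0]))
print('mid line y at .4724',np.polyval(d,.4724),M.round(4).tolist())
a=onz(W,283.3,204.7,.016);c=onz(W,285,305.3,.016);print(a,c,np.linalg.norm(a-c),(a+c)/2)
E
```

```text
207 258 308; 210 257 309; 213 257 309; 216 257 309; 226 257 309; 300 261 308; 303 261 308; 290 261 308; 280 260 308; 250 259 309; 240 258 308; 235 258 309; 
width [0.0543 0.0566 0.0568 0.057  0.0576 0.0567 0.0569]
yaw mid -0.2819988795046454 L -0.284274391316958 R -0.2796709955690296
mid line y at .4724 -0.382183728550444 [[0.4115, -0.3644], [0.4147, -0.3654], [0.418, -0.3664], [0.4212, -0.3674], [0.4323, -0.3708], [0.5229, -0.3968], [0.5269, -0.398]]
[ 0.4090942  -0.36333914  0.016     ] [ 0.53013188 -0.39835128  0.016     ] 0.1259998778241785 [ 0.46961304 -0.38084521  0.016     ]
```

play_rows(steps=[{"gripper": 0.8,"slide": [-1.8,-0.03,1],"spin": -0.14},{"gripper": 0.8,"slide": [-3.66,-0.03,2.5],"spin": -0.14},{"gripper": 0.8,"slide": [-3.66,-0.03,4.5],"spin": -0.14},{"gripper": 0.8,"slide": [-3.66,-0.03,6.3],"spin": -0.14},{"gripper": 0.8,"slide": [-3.66,-0.03,7.15],"spin": -0.14},{"gripper": 0.8,"slide": [-3.66,-0.03,7.15],"spin": -0.14}])

```text
time: 14.32
position: [0.4713, -0.3797, 0.0189]
eef_rot: [-0.001, 0.141, 0.99, 0.001]
force: [0.0, 0.4, -0.2]
finger_gap: 0.0683
finger_force: 0.0
```

play_rows(steps=[{"gripper": 0,"slide": [0,0,0],"spin": 0},{"gripper": 0,"slide": [0,0,0],"spin": 0},{"gripper": 0,"slide": [0,0,0],"spin": 0},{"gripper": 0,"slide": [0,0,0],"spin": 0},{"gripper": 0,"slide": [0,0,0],"spin": 0}])

```text
time: 14.95
position: [0.4731, -0.3819, 0.0223]
eef_rot: [0.001, 0.142, 0.99, -0.001]
force: [-0.8, 0.8, 7.0]
finger_gap: 0.0425
finger_force: 62.7
```

play_rows(steps=[{"gripper": 0,"slide": [0,0,-1],"spin": 0},{"gripper": 0,"slide": [0,0,-2.5],"spin": 0},{"gripper": 0,"slide": [0,0,-4.5],"spin": 0},{"gripper": 0,"slide": [0,0,-6],"spin": 0},{"gripper": 0,"slide": [0,0,-6],"spin": 0},{"gripper": 0,"slide": [0,0,-6],"spin": 0}])

```text
time: 15.7
position: [0.4718, -0.3807, 0.17]
eef_rot: [-0.0, 0.142, 0.99, 0.0]
force: [0.5, 0.2, -2.9]
finger_gap: 0.0423
finger_force: 61.9
```

```bash
python3 up.py; python3 -c "
from h import *
s=r.sense();print(s['finger_gap'],s['force'],s['moment'])"
```

```text
[ 0.47152619 -0.38043541  0.1693758 ] yaw -0.28511354868016203
blue [  224   143   124   214 20829] [286.1418215  241.87512603]
outer [[231, 143], [224, 150], [232, 254], [242, 268], [239, 274], [241, 307], [236, 328], [239, 355], [333, 356], [336, 328], [331, 313], [334, 260], [340, 257], [346, 147], [341, 143]]
hole [285.9 290.2] 1514.0 (262, 270, 49, 42) [ 0.5796 -0.4126  0.016 ] [ 0.5645 -0.4082  0.04  ]
hole [244.3 239.2] 55.5 (240, 233, 10, 12) [ 0.5108 -0.436   0.016 ] [ 0.5012 -0.4297  0.04  ]
hole [285.4 174.5] 448.5 (271, 164, 29, 22) [ 0.4587 -0.3776  0.016 ] [ 0.4533 -0.376   0.04  ]
yellow [ 265  272   43   38 1312] [285.9 290.3] [ 0.5646 -0.4082  0.04  ]
0.042719528548731935 [-0.34832919 -0.05198922 -2.81802699] [ 0.00419676  0.04462436 -0.00830521]
```

```bash
cat > fu.py <<'E'
from h import *
import pickle
from scipy.optimize import least_squares
W=pickle.load(open('c11.pkl','rb'));s=r.sense();p=s['position'];q=s['eef_rot'];a=-2*np.arctan2(q[1],q[2])
u=np.r_[np.cos(a),np.sin(a),0];n=np.r_[-u[1],u[0],0];Z=np.r_[0,0,1]
def pt(x,lx,lz,ly=0):
    e,zb,f=x[:3];t=x[3] if len(x)>3 else 0
    return p+u*e+n*f+Z*zb+(u*np.cos(t)-Z*np.sin(t))*lx+(Z*np.cos(t)+u*np.sin(t))*lz+n*ly
def res(x):
    d=proj(W,pt(x,0,.04));h=proj(W,pt(x,-.045,.016));b=proj(W,pt(x,-.06,0))
    wl=proj(W,pt(x,-.06,.016,-.028))[0];wr=proj(W,pt(x,-.06,.016,.028))[0]
    return [d[0]-285.9,d[1]-290.2,h[0]-285.5,h[1]-175,b[1]-142.7,(wr-wl)-122.5]
for x0 in ([0,-.02,0],[0,-.02,0,0]):
    s=least_squares(res,x0);print(s.x.round(4),s.fun.round(1))
x=[s.x[0],-.0223,s.x[2]]
s=least_squares(lambda y:res([y[0],-.0223,y[1]]),[0,0]);print('zb fixed',s.x.round(4),s.fun.round(1))
E
python3 fu.py
python3 - <<'E'
from h import *
import pickle
W=pickle.load(open('c11.pkl','rb'));g=cv2.cvtColor(W['frame'],cv2.COLOR_RGB2GRAY).astype(int)
print(g[136:195,286].tolist());print(g[136:180,250].tolist())
E
```

```text
[-0.0012 -0.0207 -0.0007] [-0.2 -1.   0.2  2.7 -1.7  0.5]
[-0.0009 -0.0123 -0.0007 -0.1378] [-0.2 -0.8  0.2  0.7  0.2  0.9]
zb fixed [-0.0007 -0.0007] [-0.2 -2.1  0.2  2.9 -1.1 -0.9]
[42, 39, 43, 45, 42, 45, 40, 47, 50, 51, 50, 49, 90, 94, 95, 96, 95, 93, 95, 97, 95, 92, 94, 94, 92, 95, 91, 79, 69, 49, 49, 48, 49, 49, 47, 49, 46, 48, 48, 47, 44, 44, 46, 43, 44, 42, 40, 42, 43, 42, 51, 53, 51, 52, 52, 50, 52, 60, 80]
[40, 36, 42, 39, 39, 40, 42, 45, 50, 49, 48, 48, 80, 91, 93, 93, 95, 93, 93, 94, 92, 94, 94, 94, 94, 94, 92, 94, 91, 95, 92, 92, 91, 92, 94, 92, 93, 95, 95, 93, 92, 96, 92, 96]
```

play_rows(steps=[{"gripper": 0,"slide": [0.2,1.2,0],"spin": -1},{"gripper": 0,"slide": [0.4,2.7,0],"spin": -2.2},{"gripper": 0,"slide": [0.6,4.2,0],"spin": -3.4},{"gripper": 0,"slide": [0.8,5.7,0],"spin": -4.6},{"gripper": 0,"slide": [1,7,0],"spin": -5.8},{"gripper": 0,"slide": [1.04,7.59,0.5],"spin": -6.68},{"gripper": 0,"slide": [1.04,7.59,1.5],"spin": -6.68},{"gripper": 0,"slide": [1.04,7.59,2.3],"spin": -6.68},{"gripper": 0,"slide": [1.04,7.59,2.58],"spin": -6.68},{"gripper": 0,"slide": [1.04,7.59,2.58],"spin": -6.68}])

```text
time: 17.0
position: [0.5, -0.1914, 0.1054]
eef_rot: [-0.001, -0.148, 0.989, 0.001]
force: [-0.5, -0.8, -2.1]
finger_gap: 0.0429
finger_force: 61.8
```

```bash
python3 lc.py; cat > al.py <<'E'
from h import *
import pickle
W=read_camera('wrist');pickle.dump(W,open('c12.pkl','wb'))
O=np.array([.4985,-.1903]);a=.298;u=np.array([np.cos(a),np.sin(a)]);n=np.array([-u[1],u[0]])
P=lambda x,y,z:np.round(proj(W,np.r_[O+u*x+n*y,z]),1).tolist()
print('pred lower near L/R',P(-.06,-.028,.038),P(-.06,.028,.038),'foot',P(-.078,-.031,.008),P(-.078,.031,.008),'dowel top',P(-.045,0,.052),'base',P(-.045,0,.038))
g=cv2.cvtColor(W['frame'],cv2.COLOR_RGB2GRAY).astype(int);h=cv2.cvtColor(W['frame'],cv2.COLOR_RGB2HSV)
b=cv2.inRange(h,(98,110,20),(128,255,255))
for v in range(90,196,5):
    x=np.where(b[v,200:370])[0]+200; w=np.where((g[v,200:370]>120)&(b[v,200:370]==0))[0]+200
    print(v,'blue',(x.min(),x.max(),len(x)) if len(x) else '-','white',(w.min(),w.max(),len(w)) if len(w) else '-')
for v in range(140,200,3): print(v,' '.join('%3d%s'%(g[v,x],'b' if b[v,x] else '.') for x in range(262,312,2)))
E
python3 al.py
```

```text
u,n,z [ 0.0011 -0.0015  0.1054] yawtool 0.2977 F [-0.5 -0.8 -2.1] gap 0.04290448691058923 t 17.0
pred lower near L/R [245.1, 132.9] [332.8, 132.8] foot [244.8, 102.5] [332.3, 102.5] dowel top [289.1, 160.3] base [288.9, 156.3]
90 blue - white -
95 blue - white -
100 blue - white -
105 blue - white (np.int64(245), np.int64(328), 84)
110 blue - white (np.int64(245), np.int64(328), 84)
115 blue - white (np.int64(245), np.int64(328), 81)
120 blue - white (np.int64(245), np.int64(328), 80)
125 blue - white (np.int64(245), np.int64(328), 82)
130 blue - white (np.int64(246), np.int64(328), 83)
135 blue - white (np.int64(244), np.int64(332), 89)
140 blue - white (np.int64(244), np.int64(332), 89)
145 blue (np.int64(228), np.int64(343), 116) white -
150 blue (np.int64(225), np.int64(346), 122) white -
155 blue (np.int64(225), np.int64(346), 122) white -
160 blue (np.int64(225), np.int64(346), 122) white -
165 blue (np.int64(226), np.int64(346), 108) white (np.int64(279), np.int64(291), 13)
170 blue (np.int64(226), np.int64(345), 94) white (np.int64(273), np.int64(298), 26)
175 blue (np.int64(
[... 2222 characters left out ...]
 255. 255. 246. 134b 138b 145b 163b 154b 153b 155b 154b
185 152b 151b 152b 153b 121b  99b  94b  94b  99b 123. 174. 226. 236. 225. 162. 105. 135b 137b 134b 165b 135b 152b 154b 153b 152b
188 153b 153b 151b 151b 153b 119b 107b  96b  96b  97b  96b  98b  98b  98b 118b 129b 133b 138b 164b 157b 149b 150b 151b 152b 153b
191 152b 150b 151b 151b 152b 150b 129b 130b  98b  98b 105b 111b 117b 122b 125b 129b 155b 165b 155b 151b 149b 150b 151b 153b 152b
194 150b 151b 149b 154b 152b 152b 151b 150b 143b 141b 143b 148b 148b 152b 155b 161b 153b 151b 149b 152b 152b 150b 149b 150b 149b
197 151b 151b 150b 192. 190. 192. 152b 152b 152b 152b 149b 162b 152b 150b 148b 149b 150b 150b 149b 148b 149b 153b 149b 149b 149b
```

```bash
cat > al2.py <<'E'
from h import *
import pickle,sys
W=pickle.load(open('c12.pkl','rb'));p=r.sense()['position'];a=.298;u=np.array([np.cos(a),np.sin(a)]);n=np.array([-u[1],u[0]])
def c(x,v,z): d=onz(W,x,v,z)[:2]-p[:2];return np.round([d@u,d@n],4)
def show(lo,up,hole):  # lo:(colL,colR,row) etc
    zb=p[2]-.0223
    print('lower near mid',c((lo[0]+lo[1])/2,lo[2],.038),'L',c(lo[0],lo[2],.038),'R',c(lo[1],lo[2],.038))
    for k in (0,-.003,.003): print('upper near top mid',c((up[0]+up[1])/2,up[2],zb+.016+k),'hole',c(hole[0],hole[1],zb+.016+k))
show((243.7,332.5,132.7),(224.5,346.5,147.6),(286,177.5))
E
python3 al2.py
```

```text
lower near mid [-0.0616  0.0014] L [-0.0616 -0.027 ] R [-0.0616  0.0297]
upper near top mid [-0.0613 -0.0003] hole [-0.0472 -0.0001]
upper near top mid [-0.0608 -0.0003] hole [-0.0465 -0.0001]
upper near top mid [-0.0617 -0.0003] hole [-0.048  -0.0001]
```

play_rows(steps=[{"gripper": 0,"slide": [0,0.06,0.4],"spin": 0},{"gripper": 0,"slide": [0,0.06,0.9],"spin": 0},{"gripper": 0,"slide": [0,0.06,1],"spin": 0},{"gripper": 0,"slide": [0,0.06,1],"spin": 0}])

```text
time: 17.55
position: [0.5, -0.1901, 0.0808]
eef_rot: [-0.0, -0.148, 0.989, 0.0]
force: [0.6, -1.2, -2.7]
finger_gap: 0.0428
finger_force: 61.9
```

```bash
python3 lc.py; python3 al.py
```

```text
u,n,z [ 0.0014 -0.0003  0.0808] yawtool 0.2977 F [ 0.6 -1.2 -2.7] gap 0.04278157137132086 t 17.55
pred lower near L/R [237.9, 136.8] [336.9, 136.8] foot [238.4, 102.5] [335.9, 102.4] dowel top [287.5, 168.1] base [287.3, 163.0]
90 blue - white -
95 blue - white -
100 blue - white -
105 blue - white (np.int64(239), np.int64(331), 93)
110 blue - white (np.int64(238), np.int64(331), 94)
115 blue - white (np.int64(239), np.int64(331), 92)
120 blue - white (np.int64(239), np.int64(331), 88)
125 blue - white (np.int64(239), np.int64(331), 85)
130 blue - white (np.int64(239), np.int64(330), 92)
135 blue - white (np.int64(239), np.int64(332), 94)
140 blue - white (np.int64(236), np.int64(336), 101)
145 blue (np.int64(228), np.int64(344), 117) white -
150 blue (np.int64(224), np.int64(347), 124) white -
155 blue (np.int64(225), np.int64(346), 122) white -
160 blue (np.int64(225), np.int64(346), 122) white -
165 blue (np.int64(226), np.int64(346), 108) white (np.int64(279), np.int64(291), 13)
170 blue (np.int64(226), np.int64(345), 94) white (np.int64(273), np.int64(298), 26)
175 blue (np.int6
[... 2223 characters left out ...]
 222. 222. 184. 126b 134b 135b 161b 153b 153b 151b 151b
185 149b 151b 151b 153b 112b  94b  87b  87b  90b 100b 128. 163. 172. 162. 120.  93b 118b 133b 132b 162b 156b 152b 151b 152b 152b
188 151b 153b 152b 149b 150b 116b 102b  89b  91b  89b  91b  89b  90b  91b 113b 127b 130b 134b 163b 157b 149b 150b 149b 151b 152b
191 150b 151b 151b 152b 154b 152b 128b 125b  94b  92b  93b  91b 107b 116b 121b 128b 154b 165b 154b 149b 149b 151b 149b 152b 151b
194 151b 152b 152b 153b 153b 150b 153b 151b 141b 142b 140b 143b 147b 152b 157b 161b 155b 150b 149b 148b 149b 150b 150b 150b 149b
197 152b 150b 152b 192. 193. 197. 157b 154b 152b 151b 151b 150b 148b 150b 150b 150b 150b 150b 149b 150b 147b 150b 149b 149b 150b
```

play_rows(steps=[{"gripper": 0,"slide": [0.03,0.01,0.15],"spin": 0},{"gripper": 0,"slide": [0.04,0.01,0.3],"spin": 0},{"gripper": 0,"slide": [0.04,0.01,0.45],"spin": 0},{"gripper": 0,"slide": [0.04,0.01,0.52],"spin": 0},{"gripper": 0,"slide": [0.04,0.01,0.52],"spin": 0}])

```text
time: 18.23
position: [0.499, -0.1902, 0.0679]
eef_rot: [-0.0, -0.148, 0.989, 0.0]
force: [-0.2, 0.3, -1.7]
finger_gap: 0.0425
finger_force: 61.9
```

```bash
python3 lc.py; python3 al.py | tail -17
```

```text
u,n,z [ 0.0005 -0.0001  0.0679] yawtool 0.2978 F [-0.2  0.3 -1.7] gap 0.04247708618725778 t 18.225
149 169b 168b 167b 168b 168b 167b 168b 169b 167b 167b 170b 168b 169b 170b 171b 168b 169b 169b 168b 168b 168b 168b 169b 168b 167b
152 168b 167b 167b 167b 168b 167b 167b 167b 169b 169b 170b 168b 168b 170b 170b 168b 170b 168b 171b 167b 171b 167b 167b 169b 166b
155 166b 168b 168b 167b 167b 169b 169b 167b 167b 168b 168b 169b 168b 171b 171b 170b 168b 170b 168b 170b 169b 168b 166b 168b 168b
158 168b 168b 166b 165b 166b 164b 165b 168b 169b 169b 168b 168b 168b 168b 169b 168b 168b 170b 170b 168b 167b 168b 168b 168b 168b
161 167b 167b 175b 166b 163b 166b 167b 168b 167b 170b 170b 167b 168b 169b 168b 170b 169b 169b 170b 170b 169b 169b 168b 169b 168b
164 167b 167b 166b 167b 166b 164b 164b 168b 142b 116b 127b 150. 152. 147b 140b 146b 166b 170b 169b 169b 169b 167b 168b 167b 168b
167 166b 166b 166b 165b 165b 166b 119b 128. 181. 188. 193. 197. 191. 193. 190. 180. 168. 151b 166b 166b 166b 168b 167b 168b 167b
170 163b 165b 164b 165b 167b 112b 202. 180. 186. 193. 202. 205. 212. 206. 194. 184. 179. 196. 184.
[... 491 characters left out ...]
 211. 158. 180. 106b 148b 151b 177b 169b 168b 167b 167b
185 167b 166b 166b 167b 127b 104b  96b  99b 100b 106b 129. 144. 135. 143. 124b 100b 130b 149b 148b 177b 170b 167b 169b 167b 169b
188 166b 166b 166b 167b 166b 130b 114b  98b  99b 101b 100b 100b 102b 101b 124b 141b 147b 148b 180b 174b 165b 166b 166b 167b 168b
191 169b 168b 167b 166b 168b 166b 142b 139b 107b 101b 101b 101b 102b 131b 136b 142b 172b 182b 168b 166b 164b 166b 165b 167b 167b
194 166b 167b 169b 167b 167b 168b 169b 167b 156b 154b 156b 160b 162b 168b 173b 176b 167b 165b 166b 164b 166b 164b 164b 165b 164b
197 168b 167b 169b 184b 185b 184b 174b 166b 168b 168b 164b 165b 163b 167b 164b 165b 164b 164b 166b 164b 165b 166b 165b 166b 164b
```

play_rows(steps=[{"gripper": 0,"slide": [-0.015,0,0.1],"spin": 0},{"gripper": 0,"slide": [-0.015,0,0.2],"spin": 0},{"gripper": 0,"slide": [-0.015,0,0.3],"spin": 0},{"gripper": 0,"slide": [-0.015,0,0.3],"spin": 0}])

```text
time: 18.77
position: [0.5001, -0.1905, 0.0612]
eef_rot: [0.001, -0.148, 0.989, -0.0]
force: [-0.9, 1.2, 7.7]
finger_gap: 0.0426
finger_force: 63.1
```

play_rows(steps=[{"gripper": 0,"slide": [0,0,0.1],"spin": 0},{"gripper": 0,"slide": [0,0,0.2],"spin": 0},{"gripper": 0,"slide": [0,0,0.25],"spin": 0},{"gripper": 0,"slide": [0,0,0.25],"spin": 0}])

```text
time: 19.27
position: [0.5003, -0.1906, 0.0601]
eef_rot: [0.002, -0.148, 0.989, -0.001]
force: [-20.7, 9.8, 75.2]
finger_gap: 0.0426
finger_force: 71.2
```

play_rows(steps=[{"gripper": 0,"slide": [0.02,0,-0.05],"spin": 0},{"gripper": 0,"slide": [0.02,0,-0.1],"spin": 0},{"gripper": 0,"slide": [0.02,0,-0.1],"spin": 0}])

```text
time: 19.65
position: [0.5003, -0.1906, 0.0602]
eef_rot: [0.002, -0.149, 0.989, -0.001]
force: [-9.7, 6.3, 41.4]
finger_gap: 0.0426
finger_force: 67.1
```

```bash
python3 lc.py; python3 - <<'E'
from h import *
import pickle
D={k:read_camera(k) for k in('wrist','side')};pickle.dump(D,open('c13.pkl','wb'))
W=D['wrist'];g=cv2.cvtColor(W['frame'],cv2.COLOR_RGB2GRAY).astype(int)
for x in (240,260,286,310,330): print(x,g[126:156,x].tolist())
print('hole'); 
for v in range(162,196,3): print(v,g[v,266:308:2].tolist())
S=D['side'];O=np.array([.4985,-.1903]);a=.298;u=np.array([np.cos(a),np.sin(a)]);n=np.array([-u[1],u[0]])
P=lambda x,y,z:np.round(proj(S,np.r_[O+u*x+n*y,z]),1).tolist()
for y in (-.02,0,.02):
    print('far face',P(.06,y,.054),P(.06,y,.038),P(.06,y,.008)); c=int(P(.06,y,.038)[0]);v=int(P(.06,y,.038)[1]); print([S['frame'][k,c].tolist() for k in range(v-10,v+10,1)])
s=r.sense();print(s['force'],s['moment'],s['finger_force'])
E
```

```text
u,n,z [ 0.0016 -0.0008  0.0602] yawtool 0.2981 F [-9.7  6.3 41.4] gap 0.042565065645861974 t 19.65
240 [167, 168, 165, 167, 167, 166, 167, 167, 168, 172, 238, 248, 249, 248, 248, 247, 253, 209, 139, 129, 128, 130, 161, 175, 176, 176, 175, 175, 176, 175]
260 [119, 118, 154, 157, 157, 169, 170, 172, 170, 196, 247, 249, 248, 248, 248, 246, 253, 209, 141, 133, 133, 132, 173, 180, 178, 178, 178, 178, 177, 179]
286 [166, 166, 168, 168, 166, 167, 165, 167, 165, 181, 244, 246, 247, 248, 246, 247, 253, 212, 142, 134, 135, 136, 177, 181, 180, 181, 181, 181, 181, 179]
310 [168, 169, 169, 169, 169, 172, 170, 170, 171, 194, 245, 247, 249, 248, 247, 247, 254, 165, 136, 134, 134, 135, 174, 179, 178, 178, 180, 178, 178, 178]
330 [115, 157, 163, 165, 163, 164, 163, 164, 164, 188, 245, 247, 248, 247, 248, 248, 253, 163, 132, 129, 130, 143, 174, 176, 176, 176, 176, 178, 177, 175]
hole
162 [189, 175, 176, 176, 176, 178, 180, 179, 179, 173, 169, 176, 179, 180, 181, 181, 181, 180, 179, 178, 178]
165 [178, 175, 175, 176, 176, 163, 124, 151, 191, 197, 199, 197, 184, 165, 155, 179, 179, 180, 181, 179, 178]
1
[... 1646 characters left out ...]
168], [58, 107, 172], [53, 105, 170], [57, 107, 172], [107, 137, 186], [183, 194, 215], [221, 226, 227], [228, 231, 230], [228, 231, 230], [227, 229, 229], [228, 230, 229], [226, 230, 229], [229, 230, 230], [228, 230, 230]]
far face [271.8, 251.8] [271.8, 258.8] [271.8, 271.5]
[[46, 93, 151], [56, 111, 182], [67, 140, 228], [70, 150, 235], [70, 139, 224], [59, 117, 190], [55, 106, 172], [49, 101, 167], [56, 105, 171], [55, 107, 171], [67, 111, 172], [138, 161, 198], [215, 222, 225], [228, 231, 231], [229, 232, 232], [230, 232, 231], [229, 231, 231], [229, 231, 231], [229, 232, 232], [230, 232, 232]]
[-9.12120164  6.14276308 41.17216135] [ 1.52207759  1.95752876 -0.0223342 ] 67.09186792373657
```

```bash
python3 - <<'E'
from h import *
import pickle
D=pickle.load(open('c13.pkl','rb'));W=D['wrist']
O=np.array([.4985,-.1903]);a=.298;u=np.array([np.cos(a),np.sin(a)]);n=np.array([-u[1],u[0]])
P=lambda x,y,z:np.round(proj(W,np.r_[O+u*x+n*y,z]),1).tolist()
for z in (.038,.040,.043): print(z,'edge at -.06',P(-.06,0,z),'-.058',P(-.058,0,z))
print('upper top edge -.06/.054',P(-.06,0,.054),'foot edge',P(-.078,0,.008), 'face bottom',P(-.06,0,.008),'dowel tip',P(-.045,0,.052),'hole top ctr',P(-.045,0,.054))
g=cv2.cvtColor(W['frame'],cv2.COLOR_RGB2GRAY).astype(int); print(g[85:137,262].tolist())
h=cv2.cvtColor(W['frame'],cv2.COLOR_RGB2HSV)
y=cv2.inRange(h,(20,120,120),(35,255,255));nn,l,st,ce=cv2.connectedComponentsWithStats(y)
print([ (st[i].tolist(),ce[i].round(1).tolist()) for i in range(1,nn) if st[i,4]>300],'dot pred',P(.0,0,.078))
E
```

```text
0.038 edge at -.06 [288.8, 141.1] -.058 [288.8, 145.1]
0.04 edge at -.06 [288.8, 141.7] -.058 [288.8, 145.7]
0.043 edge at -.06 [288.9, 142.5] -.058 [288.9, 146.6]
upper top edge -.06/.054 [289.0, 145.8] foot edge [288.5, 102.4] face bottom [288.5, 134.3] dowel tip [288.9, 176.8] hole top ctr [288.9, 177.8]
[87, 90, 87, 90, 96, 94, 95, 95, 96, 96, 97, 93, 91, 89, 91, 85, 86, 88, 97, 144, 165, 168, 167, 167, 167, 168, 170, 168, 170, 168, 169, 168, 153, 123, 119, 120, 152, 156, 155, 167, 168, 169, 170, 171, 170, 170, 171, 170, 170, 169, 190, 246]
[([544, 244, 16, 60, 405], [553.0, 270.7]), ([0, 280, 147, 59, 3426], [60.9, 308.2])] dot pred [289.0, 288.6]
```

play_rows(steps=[{"gripper": 0,"slide": [0,0,-0.03],"spin": 0},{"gripper": 0,"slide": [0,0,-0.03],"spin": 0},{"gripper": 0,"slide": [0,0,-0.03],"spin": 0}])

```text
time: 20.12
position: [0.5003, -0.1906, 0.0602]
eef_rot: [0.002, -0.148, 0.989, -0.001]
force: [-5.2, 3.9, 31.0]
finger_gap: 0.0428
finger_force: 65.9
```

```bash
python3 -c "
from h import *
print(workorder.finish_job())"
```

```text
the job is handed in; nothing more can be done
None
```

The job is handed in: the cell stands white end up in the cup, and the upper half is seated on both dowels and held pressed flush with about 31 N. The press peaked at 75 N before I backed it off, and I saw only the large dowel in its hole, not the small one.

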